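Close the ring roller on a flat bar with the loose crank

ROBOT

A 6-joint arm with a two-finger parallel gripper is mounted at the origin on the work surface. World frame = base frame: x ahead of the robot, y to its left, z up, the work surface at z = 0. Lengths are in m, angles in rad, forces in N, time in s.
With the tool pointing down it reaches from about 0.4 to 0.925 m from the base axis. Payload 12.5 kg.
Tool frame: the origin (TCP) lies between the finger pads; the fingertips stand finger_overhang ahead of it and the grasp point (between the pads) is the TCP (finger_overhang is the distance from the TCP to the fingertips, in m); z points along the fingers, x is the direction in which the jaws open and shut, and the axes are right-handed (so a half turn about z gives the same grasp; the last joint's range is limited). The gripper opens to 95 mm and grips with 3 to 60 N. Pads are 20 mm wide; open, the fingers measure 119 mm over their backs; the gripper's body (75 mm by 180 mm) begins 59 mm behind the grasp point.
Start: joints at [1.034, 0.491, 1.559, -0, 1.092, -0.106], TCP at [0.261, 0.568, 0.234] pointing down, gripper open.
Joint ranges: [-3.1, 3.1], [-0.84, 2.19], [0.05, 2.79], [-1.13, 4.28], [0.06, 2.93], [-2.69, 2.69]. Speed limits (rad/s): [2.22, 2.22, 2.79, 3.14, 3.14, 3.14].

INTERFACE

Orientations are given as a rotation vector (axis times angle).
In Python, from bench import * gives the robot as it stands.
- The arm moves only by the shell command python3 -m crank 'ROWS'. ROWS is JSON, a list of rows, each an object of numbers: "dx", "dy", "dz": the shift along the world's x, y, z in cm; "rx", "ry", "rz": the turn, a rotation vector about the world's x, y, z in rad; "claw": the finger opening in cm, from 0 to 9.51. In form: [{"dx": .., "dy": .., "dz": .., "rx": .., "ry": .., "rz": .., "claw": ..}, ...]. A call has exactly 8 rows; each row is the pose to reach, as a shift and turn from the pose commanded when the call began; what a row does not reach only later rows make up. A row lasts 1/12 s, in which the tool goes at most 41.7 mm and 7.16 degrees, less where a joint would pass 70% of its speed; a pose out of reach is approached as far as the arm can. A call with a gripper value outside its range is refused whole. The fingers move at their own pace and stop on an object; the grip force is fixed at half the most. Time passes only in rows, so rows that repeat a pose let the fingers close, or fill a call up. It gives the time, the measured TCP pose, the force and the opening at its end, in the units of the state.
- observe(): the state, without advancing time (a new reading comes with each control period).
- grab_frame(name): name is "scene" or "top" or "wrist"; returns a dict with "img" (384x512x3 uint8, red, green, blue), "depth" (384x512 float32, m along the optical axis (not along the pixel's ray), 0 where there is no reading), "fx", "fy", "cx", "cy" (pixels), "eye" and "rotation" of the camera in the world. Camera axes: x right, y up, looking along -z (the intrinsics and any distortion apply to the point x, -y, -z); pixel columns grow to the right and rows downward; lengths in m; the calibration is good to about 2 mm. A picture is of the moment at which its call begins.
- job_done(): hands the job in, once; it reports no verdict.
The state is a dict: "t": time; "joints": joint angles; "qvel": joint speeds; "tau": joint torques, N m; "ee_pos": TCP position; "eef_rot": TCP orientation; "contact_force": force on the tool from outside, world axes, zero at the start; "wrist_torque": the same for the moment, N m; "gripper_width": opening from 0.0 (shut) to 1.0 (fully open).
Only numpy, scipy, OpenCV 4.12 (cv2) and the standard library are available. Lean on these libraries where they do the work, as an engineer would, in place of code of your own. Each camera call takes 0.05 s, during which the arm holds its last target.

TASK

Get the bench ring roller ready to roll the flat bar that lies in it: fit the loose crank fully down onto the square end of the pressure screw on top of the machine and wind it clockwise, turn after turn, until the upper roller nips the bar firmly - just firm to the hand, never hauled tight, or the bar gets a dent. Leave the crank fitted on the screw, the bar in place, and the other things on the bench where they are.

Things in the scene. Friction and masses are not known exactly. Their poses are not given: they have to be found in the camera images.
- ring_roller: Green bench ring roller, fixed to the bench at a yaw that varies. Base 150 x 240 mm; bridge on top 86 x 112 mm, its top 202 mm above the bench. Origin: centre of its underside, z up, x along the axles, y along the bar. Two lower rollers, 50 mm diameter, axles at 50 mm height, 124 mm apart. A level square stub on its +x face is the drive shaft, not used now.
- pressure_screw: Vertical steel screw in the middle of the bridge with an upright square end, 16 x 16 mm, on a round shoulder of 30 mm diameter. Origin: on the axis in the plane of the shoulder, 210 mm above the bench; z up, x and y square to the flats and turning with them. Clockwise from above lowers the upper roller 6 mm a turn; the screw itself stays at its height and does not unwind by itself.
- square_top (a point): Top centre of the screw's square end, 32 mm above the shoulder; the top 3 mm taper to 13 mm. The screw turns with a steady drag of 0.45 N m, about 5 N at the crank's knob (2 to 3 N while standing still). Once the roller bears on the bar this climbs steeply, by about 6 N per radian or more: at 6 N the nip begins, 7 to 9 N is firm and right, beyond 11 N the bar is dented.
- press_roller: The upper steel roller in its sliding carriage, between the side plates under the bridge: 50 mm diameter. Origin: on its axle, at mid length. At the start it stands clear of the bar by about 10 to 16 mm, so the screw needs roughly two to three turns.
- flat_bar: Flat steel bar, 40 mm wide, 320 mm long, uneven hot-rolled stock, anywhere from 7 to 10 mm thick. It lies loose along the machine's y on the two lower rollers and sticks out at both sides. Origin: centre of its underside, about 75 mm above the bench.
- crank: Loose steel crank, about 0.4 kg, lying flat on the bench beside the machine, knob up. Origin: centre of the hub's square hole in the plane of the underside; x along the arm to the knob, z up. Arm: flat bar 18 mm wide, 10 mm thick, flush with the underside, out to 111 mm. Fitted, the underside rests on the screw's shoulder and the two origins meet; any of the four quarter turns fits.
- hub_top (a point): Top centre of the crank's hub, 36 mm above its underside. The hub is a 36 x 36 mm steel block, 36 mm tall, faces along the crank's x and y, with a square hole of 17.6 mm right through it (sides also along x and y). Fitted and let go, the crank sags by up to 0.08 rad towards the knob.
- knob_middle (a point): Half height of the crank's knob, 95 mm along the crank's x axis and 50 mm above its underside. The knob is a black upright grip, 27 mm diameter, from 15 to 85 mm above the underside; it spins freely on its pin, so it can be held without turning the hand while it goes round.
- paste_tin: A closed round grey tin, 72 mm diameter, 70 mm tall, standing on the bench on the other side of the machine from the crank. Origin: centre of its underside. Not to be disturbed.
- hammer: A hammer of 300 mm lying on the bench. Origin: on its underside. Not to be disturbed.
- try_square: A small try square with a wooden stock (100 mm) and a steel blade (150 mm) lying flat. Origin: under the middle of the stock. Not to be disturbed.
There are look-alikes about, which are no part of the job. What is shaped like the crank but turquoise is not meant.

How it is judged:
On the way, in this order (a step that is already met when the one before it is completed fails the run):
1. the crank is fitted fully down on the square end of the pressure screw (horizontal distance between crank and pressure_screw below 0.003 m and z of crank in the frame of pressure_screw below 0.003 m and angle between crank's own z axis and vertical below 0.12 rad), for 0.2 s.
2. the upper roller nips the bar with at least 200 N (contact force between press_roller and flat_bar above 200 N), for 0.3 s.
At the end, for the whole second after the job is handed in: The upper roller presses on the bar with 120 to 800 N and the screw holds it there; the crank sits fully down on the square end (within 4 mm of the shoulder, 3 mm of the axis, 0.12 rad of upright), at rest; the bar lies across both lower rollers, within 50 mm of centred lengthwise (contact force between press_roller and flat_bar above 120 N and horizontal distance between crank and pressure_screw below 0.003 m and z of crank in the frame of pressure_screw below 0.004 m and angle between crank's own z axis and vertical below 0.12 rad and linear speed of crank below 0.05 m/s and angular speed of crank below 0.5 rad/s and y of flat_bar in the frame of ring_roller between -0.05 and 0.05 m); the robot touches nothing.
It fails at once if the bar is dented: the upper roller presses on it with more than 800 N (contact force between press_roller and flat_bar above 800 N).
It fails at once if the tin, the hammer or the try square is shifted by more than 30 mm or the tin tipped (distance of any of paste_tin, hammer, try_square from where it was at the start of the episode above 0.03 m or angle between paste_tin's own z axis and vertical above 0.5 rad).
It also fails if it takes over 72 s, if anything falls off the work surface, if the arm or the gripper's body presses on something with over 40 N, if the wrist force passes 120 N, or if a joint passes its speed limit or range.

## Working session

There is one attempt and no reset: what is moved stays moved. The work goes in short steps, Python scripts to look and compute and a shell command to move; the robot and the scene stay as the last step left them, time stands still between calls to the robot, and variables do not carry over. Pictures are saved under pics/ and viewed, and the job is handed in when it is done.

```bash
ls; mkdir -p pics; python3 - <<'E'
from bench import *
import cv2
s=observe()
print(s)
for n in ["scene","top","wrist"]:
    f=grab_frame(n)
    cv2.imwrite(f"pics/{n}0.png",f["img"][:,:,::-1])
    import pickle; pickle.dump(f,open(f"pics/{n}0.pkl","wb"))
    print(n,f["fx"],f["cx"],f["cy"],f["eye"],f["rotation"], [k for k in f])
E
```

```text
pics
{'t': 0.0, 'joints': array([ 1.03440347e+00,  4.91556408e-01,  1.55946217e+00, -6.57943533e-05,
        1.09167696e+00, -1.05570005e-01]), 'qvel': array([-0.00135381, -0.00020604,  0.00062942,  0.00021003,  0.00049529,
        0.00074892]), 'tau': array([ 4.03604326e-05, -6.12642646e+01, -2.58180159e+01,  6.92252791e-02,
        4.82313917e-02, -9.20005618e-05]), 'ee_pos': array([0.26087186, 0.56770572, 0.23305931]), 'eef_rot': array([ 2.64444654e+00,  1.69501422e+00, -1.50758581e-03]), 'contact_force': array([ 0.33385671, -0.81917006,  0.03811788]), 'wrist_torque': array([-0.01096345,  0.04275948,  0.00138849]), 'gripper_width': 0.995578250273382}
scene 420.55235225489344 251.3017780192941 193.778328402988 [0.99274226 0.56219278 1.16458893] [0.30060192 0.8200724  2.26928863] ['img', 'depth', 'fx', 'fy', 'cx', 'cy', 'eye', 'rotation']
top 423.26429826695704 249.99570679023688 193.1916692902396 [ 0.21370281 -0.03543167  1.6612121 ] [ 0.12014139 -0.13059508 -1.58409645] ['img', 'depth', 'fx', 'fy', 'cx', 'cy', 'eye', 'rotation']
wrist 273.95283486809535 251.5014075780323 190.88346875123662 [0.1881219  0.60118358 0.38474395] [-0.25364679 -0.15969176  1.13185439] ['img', 'depth', 'fx', 'fy', 'cx', 'cy', 'eye', 'rotation']
```

View pics/scene0.png

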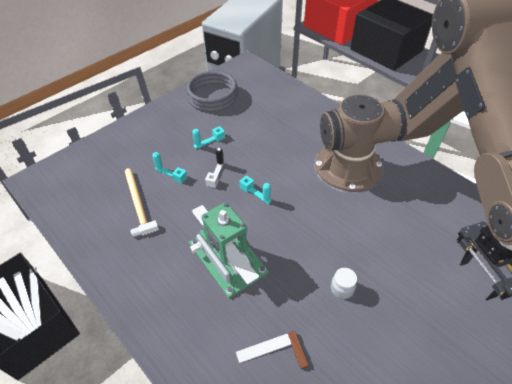

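View pics/top0.png

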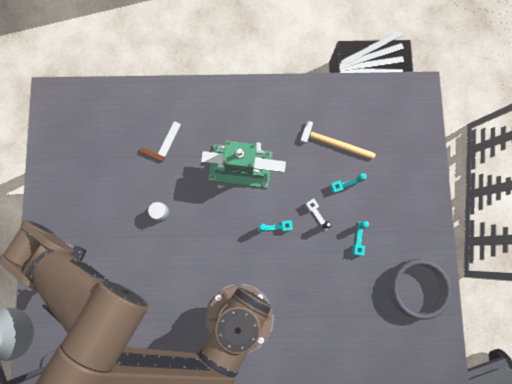

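View pics/wrist0.png

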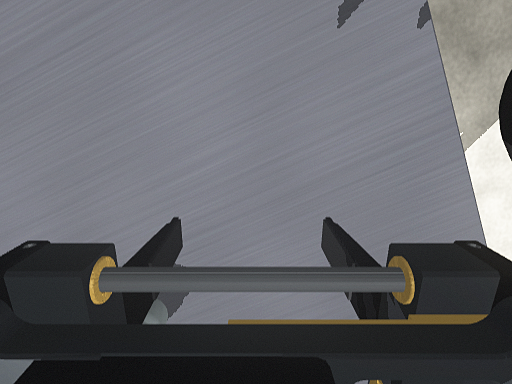

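Candidates for the crank, in the top view: grey steel with a black knob at (318,214), and turquoise ones at (350,183), (361,238) and (276,227). In the scene view the grey one is at (215,172). By the description it is the grey one, so I'll check it in a close crop and measure it.

```bash
cat > h.py <<'E'
import numpy as np, cv2, pickle
from scipy.spatial.transform import Rotation as R
def cam(f): return np.array(f["eye"]), R.from_rotvec(f["rotation"]).as_matrix()
def ray(f,u,v):
    e,M=cam(f); d=M@np.array([(u-f["cx"])/f["fx"],-(v-f["cy"])/f["fy"],-1.]); return e,d
def onplane(f,u,v,z):
    e,d=ray(f,u,v); return e+d*(z-e[2])/d[2]
def cloud(f):
    e,M=cam(f); h,w=f["depth"].shape; v,u=np.mgrid[:h,:w]
    D=f["depth"]; P=np.stack([(u-f["cx"])/f["fx"]*D,-(v-f["cy"])/f["fy"]*D,-D],-1)
    P=P@M.T+e; P[D<=0]=np.nan; return P
def proj(f,p):
    e,M=cam(f); q=M.T@(np.asarray(p)-e); return f["cx"]+f["fx"]*q[0]/-q[2], f["cy"]-f["fy"]*q[1]/-q[2]
def two(f1,p1,f2,p2):
    e1,d1=ray(f1,*p1); e2,d2=ray(f2,*p2)
    A=np.stack([d1,-d2],1); s=np.linalg.lstsq(A,e2-e1,rcond=None)[0]
    a=e1+s[0]*d1;b=e2+s[1]*d2; return (a+b)/2,np.linalg.norm(a-b)
def crop(f,u0,v0,u1,v1,name,k=8):
    c=f["img"][v0:v1,u0:u1,::-1]; cv2.imwrite("pics/"+name,cv2.resize(c,None,fx=k,fy=k,interpolation=cv2.INTER_CUBIC))
def load(n): return pickle.load(open("pics/%s.pkl"%n,"rb"))
E
python3 - <<'E'
from h import *
t=load("top0"); s=load("scene0")
crop(t,295,190,345,240,"ctop.png",10)
crop(t,195,125,295,200,"rtop.png",8)
crop(s,180,130,280,205,"cscene.png",8)
crop(s,180,195,280,300,"rscene.png",5)
P=cloud(t)
for nm,(u,v) in dict(hub=(313,205),knob=(327,225),sq=(240,154),table=(300,260),tin=(157,211)).items(): print(nm,P[v,u])
E
```

```text
hub [ 0.42854337 -0.29697267  0.0033437 ]
knob [ 0.34189492 -0.33324474  0.08510206]
sq [ 0.58329752 -0.01455734  0.22522069]
table [ 0.21480536 -0.23792417  0.00234664]
tin [0.40655119 0.30355989 0.07296864]
```

View pics/ctop.png

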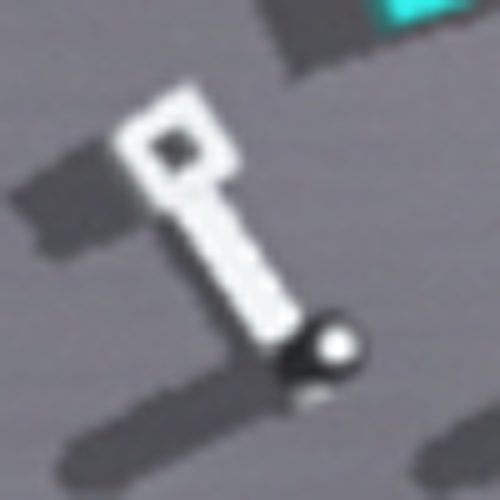

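View pics/rtop.png

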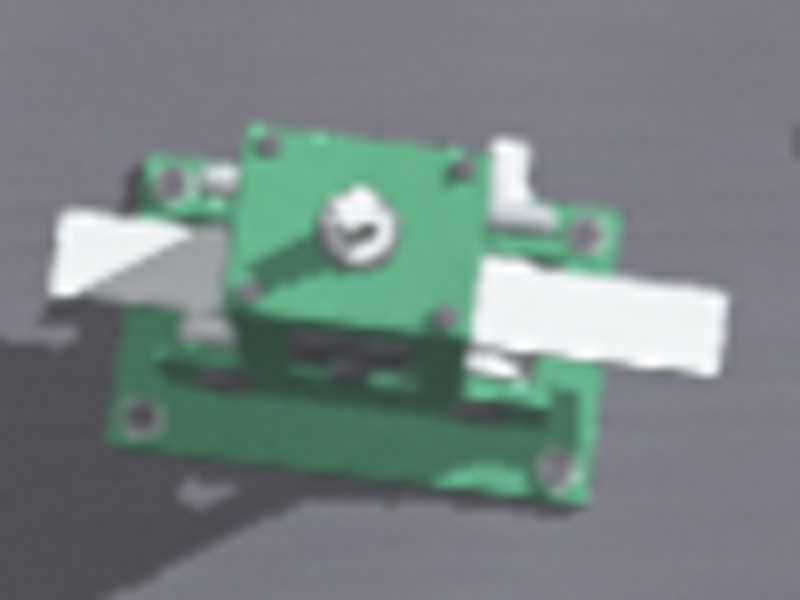

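View pics/cscene.png

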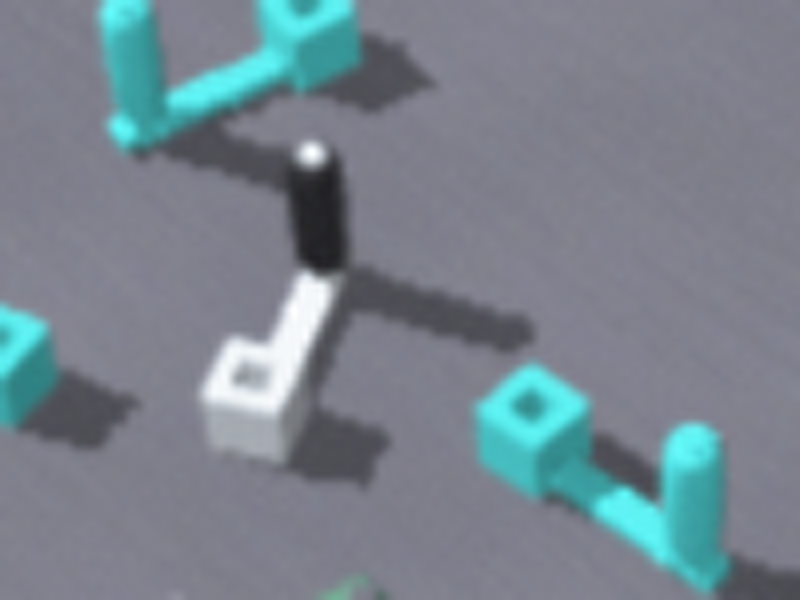

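View pics/rscene.png

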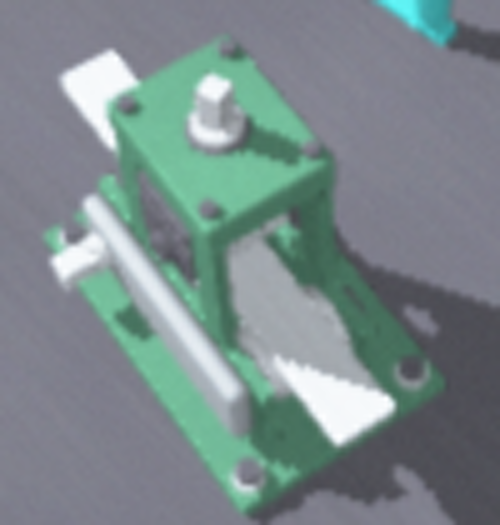

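The crop confirms it. The grey crank has its hub hole at about top (312,204) and scene (211.5,177), with a black knob, and it is clearly not turquoise. The screw's square end is at top (239.5,153) and scene (223,214). Next I'll measure them.

```bash
python3 - <<'E'
from h import *
import bench
print([n for n in dir(bench) if not n.startswith('_')], getattr(bench,'finger_overhang',None))
t=load("top0"); s=load("scene0")
c=lambda x,y,u,v,k:(u+(x+.5)/k-.5, v+(y+.5)/k-.5)
ht=c(175,147,295,190,10); hs=c(252,375,180,130,8)
print("hub",onplane(t,*ht,.036),onplane(s,*hs,.036),two(t,ht,s,hs))
kt=c(338,344,295,190,10); ks=c(312,155,180,130,8)
print("knob",onplane(t,*kt,.085),onplane(s,*ks,.085),two(t,kt,s,ks))
qs=c(215,82,180,195,5); 
print("sqtop",onplane(s,*qs,.242)); qt=c(355,210,195,125,8); print(onplane(t,*qt,.242),two(t,qt,s,qs))
# machine yaw: bridge top corners
cs=[onplane(t,*c(x,y,195,125,8),.202) for x,y in [(255,125),(490,155),(470,345),(235,310)]]
for a in cs: print(a)
cs=np.array(cs);print("centre",cs.mean(0), np.linalg.norm(cs-np.roll(cs,-1,0),axis=1),[np.arctan2(*(b-a)[[1,0]]) for a,b in zip(cs,np.roll(cs,-1,0))])
cs=np.array([onplane(s,*c(x,y,180,195,5),.202) for x,y in [(225,38),(335,155),(208,238),(110,115)]])
print("scene",cs.mean(0), np.linalg.norm(cs-np.roll(cs,-1,0),axis=1),[np.arctan2(*(b-a)[[1,0]]) for a,b in zip(cs,np.roll(cs,-1,0))])
E
```

```text
['IKError', 'finger_overhang', 'grab_frame', 'job_done', 'observe'] 0.019
hub [ 0.42730241 -0.2882567   0.036     ] [ 0.42526407 -0.28740483  0.036     ] (array([ 0.4264501 , -0.28732867,  0.03723502]), np.float64(0.001977094131330438))
knob [ 0.34573663 -0.33848773  0.085     ] [ 0.3445421  -0.33535231  0.085     ] (array([ 0.34477634, -0.33753343,  0.08398603]), np.float64(0.0030476967055189175))
sqtop [ 0.58704714 -0.01189164  0.242     ]
[ 0.59034653 -0.01128967  0.242     ] (array([ 0.58891445, -0.0107062 ,  0.24507337]), np.float64(0.0017463039450934777))
[0.64063444 0.03339354 0.202     ]
[ 0.62518389 -0.07097909  0.202     ]
[ 0.53890485 -0.06047229  0.202     ]
[0.5563823  0.04293958 0.202     ]
centre [ 0.59027637 -0.01377957  0.202     ] [0.10551002 0.08691642 0.10487838 0.08479122] [np.float64(-1.7177615983505636), np.float64(3.020412366670653), np.float64(1.4033703722028972), np.float64(-0.112822083501881)]
scene [ 0.59182175 -0.00697876  0.202     ] [0.1059834  0.08714909 0.10215729 0.08352058] [np.float64(1.478263568479163), np.float64(-0.08268981570028472), np.float64(-1.700139983662484), np.float64(3.106000077689036)]
```

```bash
python3 -m crank '[{"dx":2.3,"dy":-3,"dz":1,"rz":-0.12,"claw":9.5},{"dx":4.6,"dy":-6.2,"dz":2,"rz":-0.24,"claw":9.5},{"dx":6.8,"dy":-9.4,"dz":3,"rz":-0.36,"claw":9.5},{"dx":9,"dy":-12.8,"dz":4,"rz":-0.48,"claw":9.5},{"dx":11,"dy":-16.3,"dz":5,"rz":-0.6,"claw":9.5},{"dx":13,"dy":-20,"dz":6,"rz":-0.72,"claw":9.5},{"dx":14.6,"dy":-23.7,"dz":6.5,"rz":-0.84,"claw":9.5},{"dx":16,"dy":-27.5,"dz":7,"rz":-0.96,"claw":9.5}]'
```

```text
$[0]: bad value
```

```bash
python3 -m crank '[{"dx":2.3,"dy":-3,"dz":1,"rx":0,"ry":0,"rz":-0.12,"claw":9.5},{"dx":4.6,"dy":-6.2,"dz":2,"rx":0,"ry":0,"rz":-0.24,"claw":9.5},{"dx":6.8,"dy":-9.4,"dz":3,"rx":0,"ry":0,"rz":-0.36,"claw":9.5},{"dx":9,"dy":-12.8,"dz":4,"rx":0,"ry":0,"rz":-0.48,"claw":9.5},{"dx":11,"dy":-16.3,"dz":5,"rx":0,"ry":0,"rz":-0.6,"claw":9.5},{"dx":13,"dy":-20,"dz":6,"rx":0,"ry":0,"rz":-0.72,"claw":9.5},{"dx":14.6,"dy":-23.7,"dz":6.5,"rx":0,"ry":0,"rz":-0.84,"claw":9.5},{"dx":16,"dy":-27.5,"dz":7,"rx":0,"ry":0,"rz":-0.96,"claw":9.5}]'; python3 -c "
from bench import *;print(observe())"
```

```text
t: 0.82
ee_pos: [0.4217, 0.2911, 0.304]
eef_rot: [-3.13, -0.273, -0.001]
contact_force: [0.5, 0.6, 0.6]
gripper_width: 1.0
{'t': 0.8167, 'joints': array([ 4.75364510e-01,  2.59112244e-01,  1.73185430e+00, -1.16974851e-04,
        1.15006391e+00,  3.01236670e-01]), 'qvel': array([-0.94659001, -0.26661399,  0.22262825, -0.00239967,  0.0485917 ,
        0.49024107]), 'tau': array([  9.17146415, -45.84801793, -26.94454014,   0.14700165,
         0.09001439,  -0.78631494]), 'ee_pos': array([0.42167366, 0.29113676, 0.30404082]), 'eef_rot': array([-3.12957311e+00, -2.73238738e-01, -8.80832935e-04]), 'contact_force': array([0.48134033, 0.55449023, 0.61413822]), 'wrist_torque': array([-0.10010397, -0.02506783, -0.02793134]), 'gripper_width': 1.0000105683595477}
```

```bash
python3 -m crank '[{"dx":0,"dy":-3.5,"dz":0,"rx":0,"ry":0,"rz":-0.12,"claw":9.5},{"dx":0,"dy":-7,"dz":1,"rx":0,"ry":0,"rz":-0.24,"claw":9.5},{"dx":0,"dy":-10.5,"dz":1,"rx":0,"ry":0,"rz":-0.36,"claw":9.5},{"dx":0,"dy":-14,"dz":1,"rx":0,"ry":0,"rz":-0.36,"claw":9.5},{"dx":0,"dy":-18,"dz":1,"rx":0,"ry":0,"rz":-0.36,"claw":9.5},{"dx":0,"dy":-22,"dz":1,"rx":0,"ry":0,"rz":-0.36,"claw":9.5},{"dx":0,"dy":-26,"dz":1,"rx":0,"ry":0,"rz":-0.36,"claw":9.5},{"dx":0,"dy":-30,"dz":1,"rx":0,"ry":0,"rz":-0.36,"claw":9.5}]'; cat > snap.py <<'E'
import sys,pickle,cv2
from bench import *
for a in sys.argv[2:]:
    f=grab_frame(a); n=a+sys.argv[1]; pickle.dump(f,open(f"pics/{n}.pkl","wb")); cv2.imwrite(f"pics/{n}.png",f["img"][:,:,::-1])
E
python3 snap.py 1 wrist; python3 -c "
from h import *
f=load('wrist1');print(f['eye'],f['rotation'],proj(f,[.589,-.0115,.242]))"
```

```text
t: 1.48
ee_pos: [0.4204, -0.0088, 0.3138]
eef_rot: [3.129, -0.282, 0.001]
contact_force: [0.4, 0.5, 0.5]
gripper_width: 0.999
[0.43395243 0.06951289 0.46537423] [-0.28514359  0.02678528 -0.17878746] (np.float64(451.81493777424623), np.float64(175.1219586179891))
```

View pics/wrist1.png

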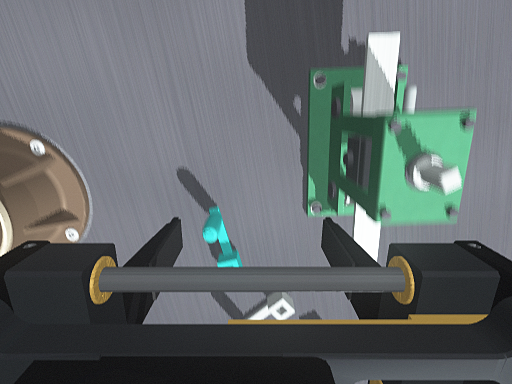

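The wrist view shows the screw's square end at about (450,178), the crank hub at (280,308) and a turquoise crank at (215,225). I'll crop the screw.

```bash
python3 - <<'E'
from h import *
f=load('wrist1'); crop(f,395,140,485,205,"sq1.png",8)
crop(f,250,285,300,325,"hb1.png",12)
E
```

```text
(no output)
```

View pics/sq1.png

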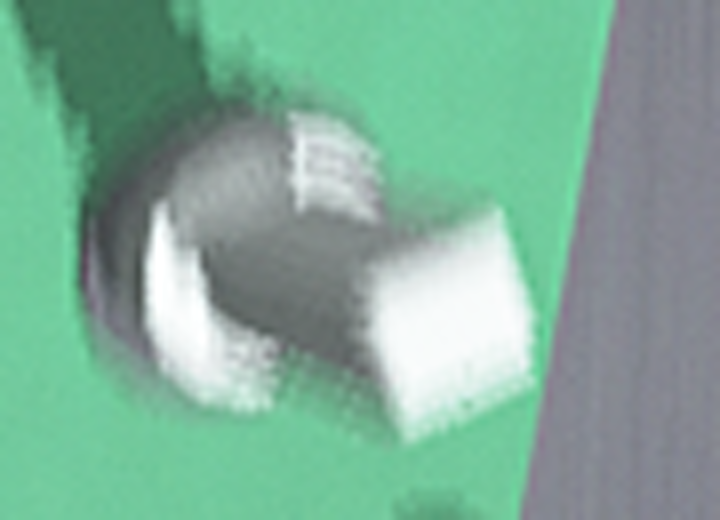

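```bash
python3 snap.py 2 wrist; python3 - <<'E'
from h import *
f=load('wrist2'); print(f['eye']);crop(f,395,140,485,205,"sq2.png",8)
crop(f,250,285,300,325,"hb2.png",12)
E
```

```text
[0.4346469  0.06433796 0.46512632]
```

View pics/sq2.png

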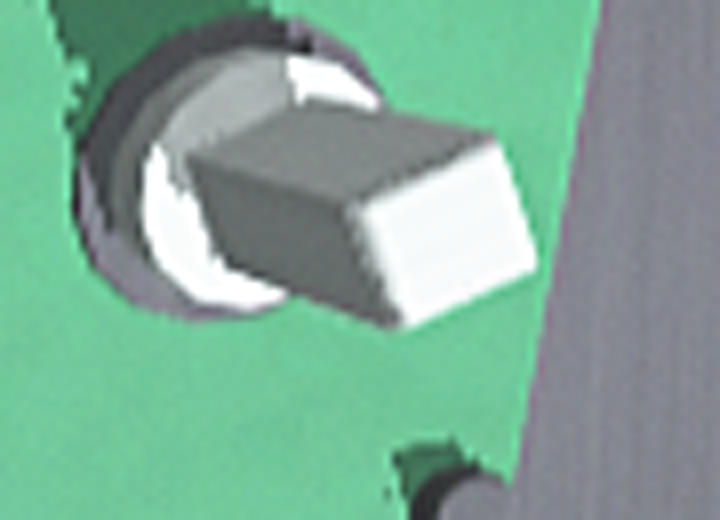

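```bash
python3 - <<'E'
from h import *
f=load('wrist2')
c=lambda x,y:(395+(x+.5)/8-.5,140+(y+.5)/8-.5)
for z in (.242,.239):
    q=np.array([onplane(f,*c(x,y),z) for x,y in [(358,207),(497,140),(538,268),(403,326)]])
    d=np.roll(q,-1,0)-q
    print(z,q.mean(0),np.linalg.norm(d,axis=1)*1e3,[np.degrees(np.arctan2(e[1],e[0]))%90 for e in d])
# vertical edges base on shoulder z=.21: (188,155) and (235,262)
q=np.array([onplane(f,*c(x,y),.21) for x,y in [(188,155),(228,262)]]);print(q,np.degrees(np.arctan2(*(q[1]-q[0])[[1,0]]))%90,np.linalg.norm(q[1]-q[0]))
# shoulder circle z=.21
m=[(142,200),(215,305),(285,300),(380,105),(285,52),(160,148)]
p=np.array([onplane(f,*c(x,y),.21)[:2] for x,y in m]); A=np.c_[2*p,np.ones(len(p))]; s=np.linalg.lstsq(A,(p**2).sum(1),rcond=None)[0]; print("shoulder",s[:2],np.sqrt(s[2]+s[:2]@s[:2]))
E
```

```text
0.242 [ 0.58827431 -0.01215376  0.242     ] [14.63081611 15.17862849 14.23382479 14.56721902] [np.float64(17.908121875493862), np.float64(17.443656954835376), np.float64(15.436844745382132), np.float64(19.037754843104693)]
0.239 [ 0.59033988 -0.01318221  0.239     ] [14.8275318  15.38270968 14.42520281 14.76307963] [np.float64(17.908121875493848), np.float64(17.443656954835447), np.float64(15.436844745382047), np.float64(19.037754843104423)]
[[ 0.58003863 -0.00767928  0.21      ]
 [ 0.58455064 -0.02156706  0.21      ]] 17.99850864157584 0.014602355712656277
shoulder [ 0.58949491 -0.01288896] 0.01484636955598268
```

View pics/hb2.png

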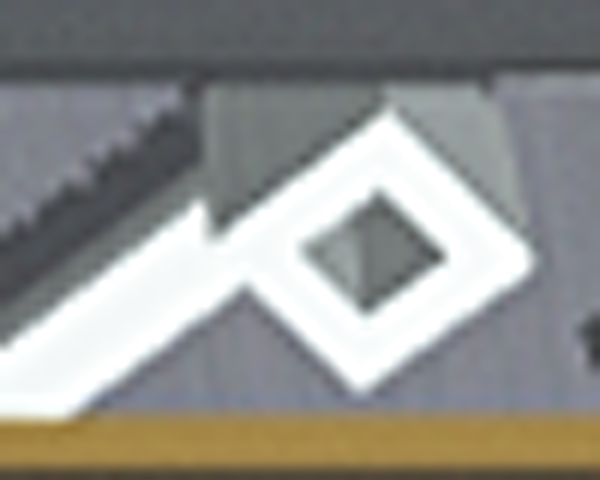

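```bash
python3 - <<'E'
from h import *
f=load('wrist2')
c=lambda x,y:(250+(x+.5)/12-.5,285+(y+.5)/12-.5)
for z,m in ((.036,[(222,240),(390,108),(535,262),(360,392)]),(.036,[(300,250),(380,188),(445,255),(368,315)])):
    q=np.array([onplane(f,*c(x,y),z) for x,y in m]); d=np.roll(q,-1,0)-q
    print(z,q.mean(0),np.linalg.norm(d,axis=1)*1e3,[np.degrees(np.arctan2(e[1],e[0]))%90 for e in d])
E
```

```text
0.036 [ 0.42439062 -0.28974871  0.036     ] [34.91602477 36.58514302 36.05864012 36.13978507] [np.float64(33.02165875610019), np.float64(29.331515435730708), np.float64(32.165608236061615), np.float64(27.474848519670275)]
0.036 [ 0.42383919 -0.28977177  0.036     ] [16.60835644 16.16897015 16.13854083 16.29730053] [np.float64(32.83457336708001), np.float64(29.895483019931063), np.float64(33.35168649871011), np.float64(31.573826437169004)]
```

```bash
python3 - <<'E'
from h import *
from bench import observe
t=load("top0"); o=observe();print(o['ee_pos'],o['eef_rot'])
m=cv2.inRange(cv2.cvtColor(t['img'],cv2.COLOR_RGB2HSV),(80,120,90),(100,255,255))
P=cloud(t); ys,xs=np.nonzero(m); q=P[ys,xs]; q=q[np.isfinite(q[:,0])]
T=np.array([.421,-.2915]); j=np.array([.518,-.855]); y=np.array([-.855,-.518])
r=q[:,:2]-T; a=r@j; b=r@y
ins=(abs(a)<.13)&(abs(b)<.10)
n,l=cv2.connectedComponents(m)
for k in range(1,n):
    w=l[ys,xs]==k
    if w.sum()<15: continue
    print(k,w.sum(), "jaw",a[w].min(),a[w].max(),"y",b[w].min(),b[w].max(),"z",q[w,2].max())
E
```

```text
[ 0.42090715 -0.0114857   0.31364079] [ 3.12721368e+00 -2.91443789e-01  3.53613692e-04]Traceback (most recent call last):
  File "<stdin>", line 13, in <module>
IndexError: boolean index did not match indexed array along axis 0; size of axis is 693 but size of corresponding boolean axis is 697
```

```bash
python3 - <<'E'
from h import *
t=load("top0")
m=cv2.inRange(cv2.cvtColor(t['img'],cv2.COLOR_RGB2HSV),(80,120,90),(100,255,255))
P=cloud(t)
T=np.array([.421,-.2915]); j=np.array([.518,-.855]); y=np.array([-.855,-.518])
n,l=cv2.connectedComponents(m)
for k in range(1,n):
    q=P[l==k]; q=q[np.isfinite(q[:,0])]
    if len(q)<15: continue
    r=q[:,:2]-T; a=r@j; b=r@y; h=q[:,2]>.06
    print(k,len(q), "jaw %.3f %.3f y %.3f %.3f"%(a.min(),a.max(),b.min(),b.max()),"z",q[:,2].max(),"knob",a[h].mean(),b[h].mean())
E
```

```text
1 219 jaw 0.098 0.254 y -0.036 0.017 z 0.08823995230160087 knob 0.2090845428205137 0.006546923053658581
2 211 jaw -0.227 -0.100 y -0.045 0.030 z 0.09207245965481348 knob -0.21460976669325488 -0.032658066078344164
3 263 jaw 0.031 0.157 y 0.148 0.258 z 0.08980999076632301 knob 0.11295390464671855 0.1608315608393934
```

```bash
python3 -m crank '[{"dx":0,"dy":-3.5,"dz":-1,"rx":0,"ry":0,"rz":-0.12,"claw":9.5},{"dx":0,"dy":-7,"dz":-2.5,"rx":0,"ry":0,"rz":-0.24,"claw":9.5},{"dx":0,"dy":-10.6,"dz":-4,"rx":0,"ry":0,"rz":-0.36,"claw":9.5},{"dx":0,"dy":-14.2,"dz":-6,"rx":0,"ry":0,"rz":-0.48,"claw":9.5},{"dx":0,"dy":-17.8,"dz":-8,"rx":0,"ry":0,"rz":-0.6,"claw":9.5},{"dx":0,"dy":-21.3,"dz":-10,"rx":0,"ry":0,"rz":-0.72,"claw":9.5},{"dx":0,"dy":-24.8,"dz":-12,"rx":0,"ry":0,"rz":-0.84,"claw":9.5},{"dx":0,"dy":-28,"dz":-14,"rx":0,"ry":0,"rz":-0.84,"claw":9.5}]'; python3 snap.py 3 wrist; python3 snap.py 3 wrist; python3 -c "
from bench import *
o=observe();print(o['t'],o['ee_pos'],o['eef_rot'])"
```

```text
t: 2.25
ee_pos: [0.421, -0.2886, 0.1726]
eef_rot: [2.736, -1.544, 0.0]
contact_force: [0.1, 0.2, 0.4]
gripper_width: 0.998
2.35 [ 0.42043988 -0.28967385  0.1706163 ] [-2.73885741  1.53789626  0.00551671]
```

View pics/wrist3.png

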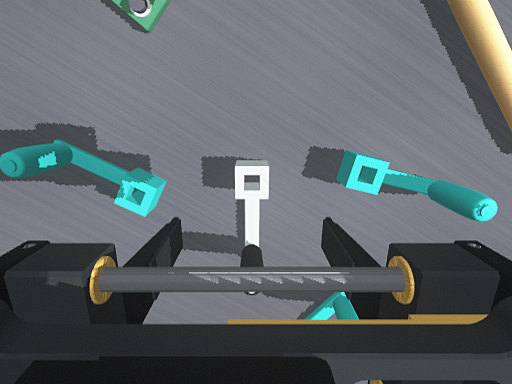

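The grey hub is at (252,180) between the jaws, square to the image. Next I'll refine its position from this view.

```bash
python3 - <<'E'
from h import *
f=load('wrist3'); crop(f,220,150,285,205,"hb3.png",10)
E
```

```text
(no output)
```

View pics/hb3.png

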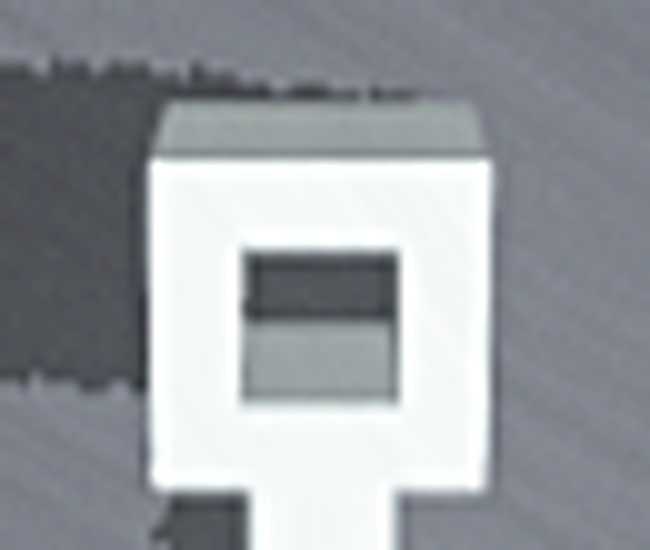

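```bash
python3 - <<'E'
from h import *
from bench import observe
f=load('wrist3')
c=lambda x,y:(220+(x+.5)/10-.5,150+(y+.5)/10-.5)
for m in ([(150,158),(492,158),(490,492),(152,492)],[(245,250),(400,250),(400,405),(242,405)]):
    q=np.array([onplane(f,*c(x,y),.036) for x,y in m]); d=np.roll(q,-1,0)-q
    print(q.mean(0),np.linalg.norm(d,axis=1)*1e3,[np.degrees(np.arctan2(e[1],e[0]))%90 for e in d])
o=observe(); M=R.from_rotvec(o['eef_rot']).as_matrix(); print(M, np.degrees(np.arctan2(M[1,0],M[0,0])))
print(M.T@(q.mean(0)-o['ee_pos']))
E
```

```text
[ 0.42411684 -0.28943427  0.036     ] [36.06899469 37.05143652 36.94578109 37.06153177] [np.float64(31.350665132824183), np.float64(32.014008436412354), np.float64(31.365975675396328), np.float64(30.658318249079368)]
[ 0.42414459 -0.2895131   0.036     ] [16.50684104 17.20003196 17.1081664  17.20793283] [np.float64(31.354773952995018), np.float64(31.805552959031758), np.float64(31.361881167099085), np.float64(29.802970561493062)]
[[ 0.52056832 -0.85381536 -0.00282049]
 [-0.85381362 -0.52057437  0.00215129]
 [-0.00330508  0.00128828 -0.99999371]] -58.62942812334155
[ 0.00223622 -0.00342025  0.13460535]
```

```bash
python3 -m crank '[{"dx":-0.05,"dy":-0.2,"dz":-3.5,"rx":0,"ry":0,"rz":0,"claw":9.5},{"dx":-0.05,"dy":-0.2,"dz":-7,"rx":0,"ry":0,"rz":0,"claw":9.5},{"dx":-0.05,"dy":-0.2,"dz":-10.5,"rx":0,"ry":0,"rz":0,"claw":8},{"dx":-0.05,"dy":-0.2,"dz":-12.5,"rx":0,"ry":0,"rz":0,"claw":8},{"dx":-0.05,"dy":-0.2,"dz":-13.6,"rx":0,"ry":0,"rz":0,"claw":7},{"dx":-0.05,"dy":-0.2,"dz":-14.2,"rx":0,"ry":0,"rz":0,"claw":6},{"dx":-0.05,"dy":-0.2,"dz":-14.2,"rx":0,"ry":0,"rz":0,"claw":6},{"dx":-0.05,"dy":-0.2,"dz":-14.2,"rx":0,"ry":0,"rz":0,"claw":6}]'
```

```text
t: 3.02
ee_pos: [0.4209, -0.2887, 0.0322]
eef_rot: [2.742, -1.533, 0.001]
contact_force: [-0.1, -0.2, 0.2]
gripper_width: 0.653
```

```bash
python3 -m crank '[{"dx":-0.05,"dy":-0.3,"dz":-0.4,"rx":0,"ry":0,"rz":0,"claw":6},{"dx":-0.05,"dy":-0.3,"dz":-0.7,"rx":0,"ry":0,"rz":0,"claw":5},{"dx":-0.05,"dy":-0.3,"dz":-0.7,"rx":0,"ry":0,"rz":0,"claw":3},{"dx":-0.05,"dy":-0.3,"dz":-0.7,"rx":0,"ry":0,"rz":0,"claw":2},{"dx":-0.05,"dy":-0.3,"dz":-0.7,"rx":0,"ry":0,"rz":0,"claw":2},{"dx":-0.05,"dy":-0.3,"dz":-0.7,"rx":0,"ry":0,"rz":0,"claw":2},{"dx":-0.05,"dy":-0.3,"dz":-0.7,"rx":0,"ry":0,"rz":0,"claw":2},{"dx":-0.05,"dy":-0.3,"dz":-0.7,"rx":0,"ry":0,"rz":0,"claw":2}]'
```

```text
t: 3.68
ee_pos: [0.4201, -0.2922, 0.0249]
eef_rot: [2.742, -1.533, 0.001]
contact_force: [-0.6, -1.3, 3.2]
gripper_width: 0.379
```

```bash
python3 -m crank '[{"dx":0,"dy":0,"dz":1.5,"rx":0,"ry":0,"rz":0,"claw":2},{"dx":0,"dy":0,"dz":5,"rx":0,"ry":0,"rz":0,"claw":2},{"dx":0,"dy":0,"dz":9,"rx":0,"ry":0,"rz":0,"claw":2},{"dx":0,"dy":0,"dz":13,"rx":0,"ry":0,"rz":-0.05,"claw":2},{"dx":0,"dy":0,"dz":17,"rx":0,"ry":0,"rz":-0.1,"claw":2},{"dx":1,"dy":2,"dz":21,"rx":0,"ry":0,"rz":-0.15,"claw":2},{"dx":2,"dy":4,"dz":24.5,"rx":0,"ry":0,"rz":-0.2,"claw":2},{"dx":4,"dy":7,"dz":27,"rx":0,"ry":0,"rz":-0.24,"claw":2}]'; python3 snap.py 4 wrist scene
```

```text
t: 4.35
ee_pos: [0.4568, -0.2261, 0.294]
eef_rot: [2.534, -1.857, 0.003]
contact_force: [1.4, -0.3, -4.8]
gripper_width: 0.375
```

View pics/wrist4.png

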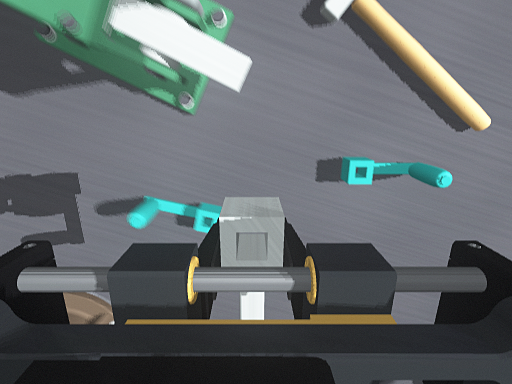

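View pics/scene4.png

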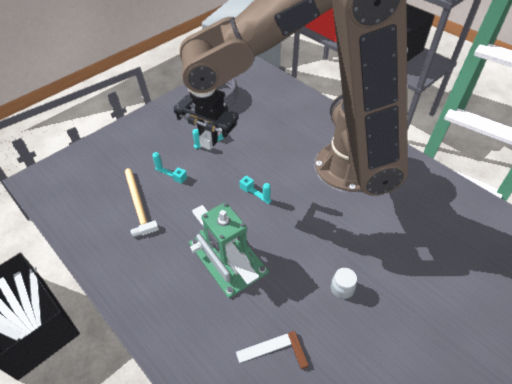

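```bash
python3 - <<'E'
from h import *
f=load('wrist4'); crop(f,205,185,300,325,"hb4.png",6)
E
```

```text
(no output)
```

View pics/hb4.png

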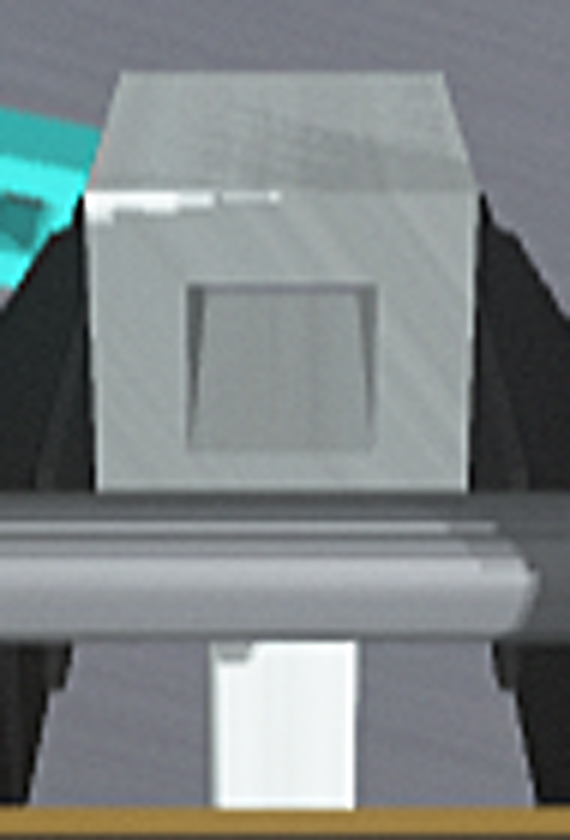

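```bash
python3 - <<'E'
from h import *
from bench import observe
f=load('wrist4')
c=lambda x,y:(205+(x+.5)/6-.5,185+(y+.5)/6-.5)
px=np.array([c(*p) for p in [(84,193),(482,193),(122,72),(443,72),(187,284),(378,284),(376,450),(188,450)]])
# crank frame: seen from -x side(far edge is -x). image left = ? tool x -> jaw; crank y parallel tool x
a=.018;h=.0088
for s in (1,-1):
    ob=np.array([(-a,s*a,.036),(-a,-s*a,.036),(-a,s*a,0),(-a,-s*a,0),(-h,s*h,.036),(-h,-s*h,.036),(h,-s*h,.036),(h,s*h,.036)])
    K=np.array([[f['fx'],0,f['cx']],[0,f['fy'],f['cy']],[0,0,1.]])
    ok,rv,tv=cv2.solvePnP(ob,px,K,None,flags=cv2.SOLVEPNP_SQPNP)
    pr=cv2.projectPoints(ob,rv,tv,K,None)[0][:,0]; err=np.abs(pr-px).max()
    e,M=cam(f); F=np.diag([1,-1,-1.]); Rw=M@F@cv2.Rodrigues(rv)[0]; pw=M@F@tv[:,0]+e
    print(s,err,"origin",pw,"x",Rw[:,0],"z",Rw[:,2],"yaw",np.degrees(np.arctan2(Rw[1,0],Rw[0,0])))
    o=observe(); T=R.from_rotvec(o['eef_rot']).as_matrix(); print(o['ee_pos'],"in tool",T.T@(pw-o['ee_pos']),T.T@Rw[:,0],"tool yaw",np.degrees(np.arctan2(T[1,0],T[0,0])))
E
```

```text
1 8.287914845244956 origin [ 0.47826021 -0.21896336  0.32273746] x [-0.7396878  -0.2301825   0.63235906] z [-0.60215189 -0.19315622 -0.77466366] yaw -162.71444755659948
[ 0.45951386 -0.2237255   0.29496266] in tool [ 0.00133632 -0.01943782 -0.02767542] [-0.00500956  0.77156332 -0.6361328 ] tool yaw -72.14159986754468
-1 0.42153253316297423 origin [ 0.46172171 -0.22433582  0.26971015] x [-0.95403193 -0.29968507 -0.00345513] z [-3.84352259e-03  7.06529678e-04  9.99992364e-01] yaw -162.56120375791707
[ 0.45951386 -0.2237255   0.29496266] in tool [ 0.00114874 -0.00179189  0.0252667 ] [-0.00733824  0.99997206 -0.00142206] tool yaw -72.14159986754468
```

```bash
python3 -m crank '[{"dx":1.8,"dy":3,"dz":0,"rx":0,"ry":0,"rz":0,"claw":2},{"dx":3.8,"dy":6.4,"dz":0,"rx":0,"ry":0,"rz":0,"claw":2},{"dx":5.8,"dy":9.8,"dz":0,"rx":0,"ry":0,"rz":0,"claw":2},{"dx":7.8,"dy":13.2,"dz":0,"rx":0,"ry":0,"rz":0,"claw":2},{"dx":9.6,"dy":16.2,"dz":0,"rx":0,"ry":0,"rz":0,"claw":2},{"dx":11.2,"dy":19,"dz":-0.2,"rx":0,"ry":0,"rz":0,"claw":2},{"dx":12.45,"dy":20.8,"dz":-0.8,"rx":0,"ry":0,"rz":0,"claw":2},{"dx":12.45,"dy":20.8,"dz":-1.3,"rx":0,"ry":0,"rz":0,"claw":2}]'; python3 snap.py 5a wrist; python3 snap.py 5b top;python3 snap.py 5 wrist scene;  python3 -c "
from bench import *
o=observe();print(o['t'],o['ee_pos'],o['eef_rot'])"
```

```text
t: 5.12
ee_pos: [0.583, -0.015, 0.2763]
eef_rot: [2.541, -1.847, -0.003]
contact_force: [-1.5, -0.5, -5.2]
gripper_width: 0.378
5.3167 [ 0.58129419 -0.01868156  0.27740546] [ 2.53738723e+00 -1.85052713e+00 -2.19760522e-03]
```

View pics/wrist5.png

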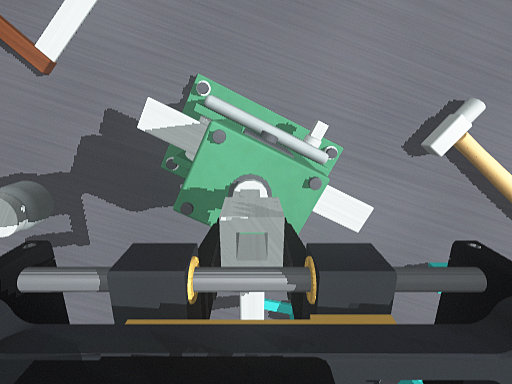

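View pics/scene5.png

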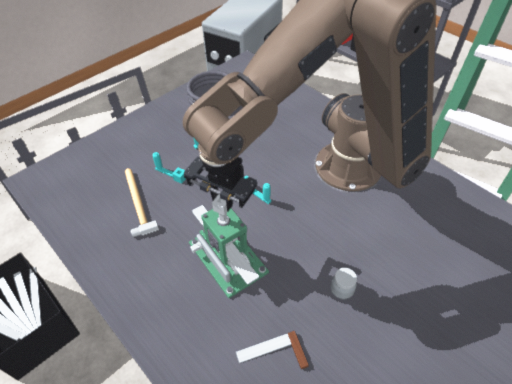

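```bash
python3 - <<'E'
from h import *
f=load('wrist5'); crop(f,205,165,300,275,"hb5.png",7)
f=load('scene5'); crop(f,185,165,260,240,"sc5.png",8); print(load('wrist5')['eye'],load('wrist5a')['eye'])
E
```

```text
[0.65685094 0.00697897 0.42720599] [0.65821543 0.0095425  0.42781284]
```

View pics/hb5.png

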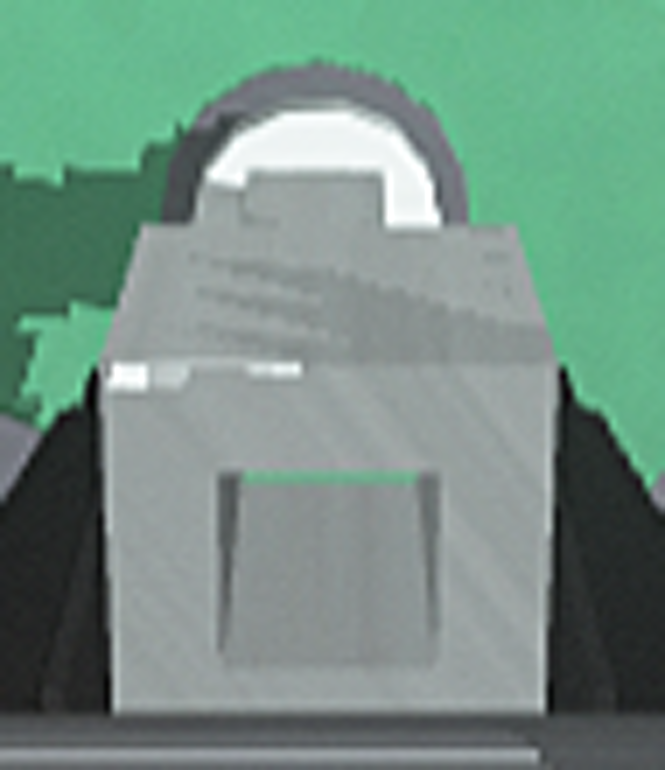

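View pics/sc5.png

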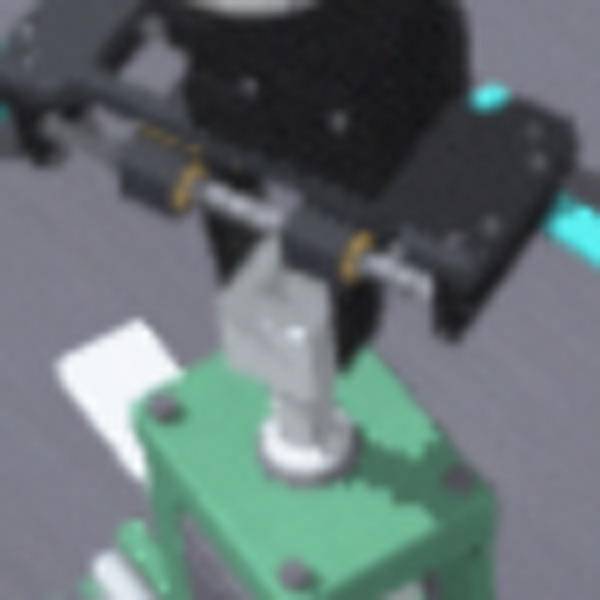

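```bash
cat > rel.py <<'E'
from h import *
def hubpose(f,px):
    a=.018;h=.0088
    ob=np.array([(-a,-a,.036),(-a,a,.036),(-a,-a,0),(-a,a,0),(-h,-h,.036),(-h,h,.036),(h,h,.036),(h,-h,.036)])
    K=np.array([[f['fx'],0,f['cx']],[0,f['fy'],f['cy']],[0,0,1.]])
    ok,rv,tv=cv2.solvePnP(ob,np.array(px),K,None,flags=cv2.SOLVEPNP_SQPNP)
    err=np.abs(cv2.projectPoints(ob,rv,tv,K,None)[0][:,0]-px).max()
    e,M=cam(f); F=np.diag([1,-1,-1.]); return M@F@tv[:,0]+e, M@F@cv2.Rodrigues(rv)[0], err
E
python3 - <<'E'
from rel import *
f=load('wrist5')
c=lambda x,y:(205+(x+.5)/7-.5,165+(y+.5)/7-.5)
p,Rw,err=hubpose(f,[c(*q) for q in [(99,364),(560,364),(142,226),(518,226),(218,472),(440,472),(438,664),(220,664)]])
print(p,Rw[:,0],Rw[:,2],err)
x=Rw[:,0].copy();x[2]=0;x/=np.linalg.norm(x);y=np.array([-x[1],x[0],0])
for z in (.208,.21,.212):
    b=np.array([onplane(f,*c(*q),z) for q in [(247,172),(385,172)]])
    ax=b.mean(0)+x*.008
    m=[(210,165),(228,140),(260,120),(300,105),(340,103),(380,120),(410,150),(432,185),(440,220)]
    P=np.array([onplane(f,*c(*q),z)[:2] for q in m]); s=np.linalg.lstsq(np.c_[2*P,np.ones(len(P))],(P**2).sum(1),rcond=None)[0]
    sh=np.r_[s[:2],z]
    print(z,"sq",ax,np.linalg.norm(b[1]-b[0]),"shoulder",s[:2],np.sqrt(s[2]+s[:2]@s[:2]))
    print("  need along x,y mm: sq",(ax-p)@x*1e3,(ax-p)@y*1e3," sh",(sh-p)@x*1e3,(sh-p)@y*1e3)
    print("  world mm",(ax-p)*1e3)
E
```

```text
[ 0.58564986 -0.01589417  0.2511631 ] [-0.95161032 -0.3072435   0.00626386] [0.00563998 0.00291845 0.99997984] 0.4320021263568492
0.208 sq [ 0.5877686  -0.01344109  0.208     ] 0.01643344509850631 shoulder [ 0.589552  -0.0130029] 0.014534245504554743
  need along x,y mm: sq -2.7699661370983977 -1.6834354277438508  sh -4.601737250845137 -1.5524845357828259
  world mm [  2.11874533   2.45307674 -43.163097  ]
0.21 sq [ 0.58832944 -0.01327721  0.21      ] 0.016283509000894186 shoulder [ 0.59016603 -0.01282059] 0.014401637397129465
  need along x,y mm: sq -3.3540269099689097 -1.6670745913303198  sh -5.242075947358204 -1.5373184741461978
  world mm [  2.67958135   2.61695969 -41.163097  ]
0.212 sq [ 0.58889027 -0.01311333  0.212     ] 0.016133572903282063 shoulder [ 0.59078005 -0.01263828] 0.01426902928973226
  need along x,y mm: sq -3.9380876828393143 -1.6507137549168194  sh -5.882414643871136 -1.5221524125109551
  world mm [  3.24041737   2.78084264 -39.163097  ]
```

```bash
python3 -m crank '[{"dx":0.2,"dy":0.15,"dz":0,"rx":0,"ry":0,"rz":0,"claw":2},{"dx":0.34,"dy":0.28,"dz":-0.2,"rx":0,"ry":0,"rz":0,"claw":2},{"dx":0.34,"dy":0.28,"dz":-0.4,"rx":0,"ry":0,"rz":0,"claw":2},{"dx":0.34,"dy":0.28,"dz":-0.4,"rx":0,"ry":0,"rz":0,"claw":2},{"dx":0.34,"dy":0.28,"dz":-0.4,"rx":0,"ry":0,"rz":0,"claw":2},{"dx":0.34,"dy":0.28,"dz":-0.4,"rx":0,"ry":0,"rz":0,"claw":2},{"dx":0.34,"dy":0.28,"dz":-0.4,"rx":0,"ry":0,"rz":0,"claw":2},{"dx":0.34,"dy":0.28,"dz":-0.4,"rx":0,"ry":0,"rz":0,"claw":2}]'; python3 snap.py 6 wrist;  python3 -c "
from h import *
from bench import *
o=observe();print(o['t'],o['ee_pos'],o['eef_rot'])
f=load('wrist6'); print(f['eye']); crop(f,205,165,300,275,'hb6.png',7)"
```

```text
t: 5.98
ee_pos: [0.5853, -0.0153, 0.2742]
eef_rot: [-2.539, 1.851, -0.0]
contact_force: [-0.2, 0.4, -4.1]
gripper_width: 0.379
6.0333 [ 0.58527271 -0.01526527  0.27420873] [-2.53850002e+00  1.85083605e+00 -3.12656456e-04]
[0.66032397 0.00916886 0.42584109]
```

View pics/hb6.png

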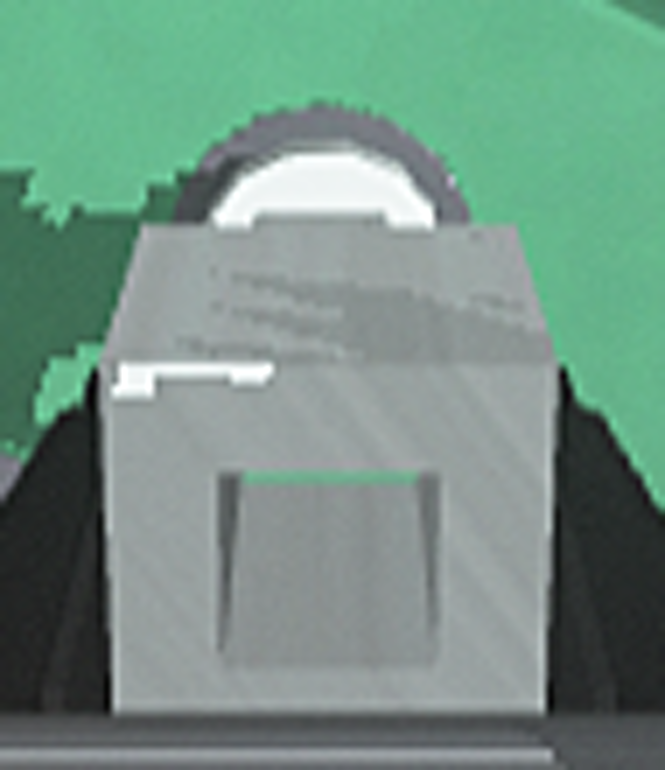

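```bash
python3 - <<'E'
from rel import *
f=load('wrist6')
c=lambda x,y:(205+(x+.5)/7-.5,165+(y+.5)/7-.5)
p,Rw,err=hubpose(f,[c(*q) for q in [(99,364),(560,364),(142,226),(518,226),(218,472),(440,472),(438,664),(220,664)]])
print(p,Rw[:,0],Rw[:,2],err)
x=Rw[:,0].copy();x[2]=0;x/=np.linalg.norm(x);y=np.array([-x[1],x[0],0])
z=.21
b=np.array([onplane(f,*c(*q),z) for q in [(252,213),(388,213)]]);ax=b.mean(0)+x*.008
m=[(212,218),(240,185),(275,160),(310,150),(345,150),(385,165),(415,190),(433,220)]
P=np.array([onplane(f,*c(*q),z)[:2] for q in m]); s=np.linalg.lstsq(np.c_[2*P,np.ones(len(P))],(P**2).sum(1),rcond=None)[0]
cf=P.mean(0); 
print("sq",ax,np.linalg.norm(b[1]-b[0]),"sh",s[:2],np.sqrt(s[2]+s[:2]@s[:2]))
# shoulder with fixed radius 15
from scipy.optimize import least_squares
r=least_squares(lambda q:np.linalg.norm(P-q,axis=1)-.015,s[:2]).x; print("fixed r",r)
for a in (ax[:2],s[:2],r):
    d=a-p[:2]; print("need x,y mm",d@x[:2]*1e3,d@y[:2]*1e3,"world",d*1e3)
E
```

```text
[ 0.58982051 -0.01365006  0.24951062] [-0.95217887 -0.30553172  0.00240007] [0.00145311 0.00332677 0.99999341] 0.4320021263568492
sq [ 0.58847494 -0.01289945  0.21      ] 0.016029271235209336 sh [ 0.59017828 -0.01278476] 0.014121096051214317
fixed r [ 0.58913753 -0.01309768]
need x,y mm 1.0518906028320274 -1.1258338795008842 world [-1.34556985  0.75061145]
need x,y mm -0.605033093554441 -0.7146164740287786 world [0.35776276 0.865302  ]
need x,y mm 0.48155357938038357 -0.7346384449371823 world [-0.68298246  0.5523789 ]
```

```bash
python3 -m crank '[{"dx":-0.07,"dy":0.07,"dz":-0.1,"rx":0,"ry":0,"rz":0,"claw":2},{"dx":-0.07,"dy":0.07,"dz":-0.3,"rx":0,"ry":0,"rz":0,"claw":2},{"dx":-0.07,"dy":0.07,"dz":-0.5,"rx":0,"ry":0,"rz":0,"claw":2},{"dx":-0.07,"dy":0.07,"dz":-0.6,"rx":0,"ry":0,"rz":0,"claw":2},{"dx":-0.07,"dy":0.07,"dz":-0.7,"rx":0,"ry":0,"rz":0,"claw":2},{"dx":-0.07,"dy":0.07,"dz":-0.8,"rx":0,"ry":0,"rz":0,"claw":2},{"dx":-0.07,"dy":0.07,"dz":-0.9,"rx":0,"ry":0,"rz":0,"claw":2},{"dx":-0.07,"dy":0.07,"dz":-1.0,"rx":0,"ry":0,"rz":0,"claw":2}]'
```

```text
t: 6.7
ee_pos: [0.5846, -0.0146, 0.264]
eef_rot: [2.538, -1.851, 0.0]
contact_force: [0.1, 0.4, -4.9]
gripper_width: 0.377
```

```bash
python3 -m crank '[{"dx":0,"dy":0,"dz":-0.1,"rx":0,"ry":0,"rz":0,"claw":2},{"dx":0,"dy":0,"dz":-0.2,"rx":0,"ry":0,"rz":0,"claw":2},{"dx":0,"dy":0,"dz":-0.3,"rx":0,"ry":0,"rz":0,"claw":2},{"dx":0,"dy":0,"dz":-0.4,"rx":0,"ry":0,"rz":0,"claw":2},{"dx":0,"dy":0,"dz":-0.5,"rx":0,"ry":0,"rz":0,"claw":2},{"dx":0,"dy":0,"dz":-0.6,"rx":0,"ry":0,"rz":0,"claw":2},{"dx":0,"dy":0,"dz":-0.7,"rx":0,"ry":0,"rz":0,"claw":2},{"dx":0,"dy":0,"dz":-0.8,"rx":0,"ry":0,"rz":0,"claw":2}]'
```

```text
t: 7.37
ee_pos: [0.5846, -0.0146, 0.256]
eef_rot: [2.538, -1.851, 0.0]
contact_force: [-0.3, -0.2, -4.7]
gripper_width: 0.378
```

No contact so far, and the underside is at about 0.231, which is 11 mm onto the square. I'll keep going down.

```bash
python3 -m crank '[{"dx":0,"dy":0,"dz":-0.25,"rx":0,"ry":0,"rz":0,"claw":2},{"dx":0,"dy":0,"dz":-0.5,"rx":0,"ry":0,"rz":0,"claw":2},{"dx":0,"dy":0,"dz":-0.75,"rx":0,"ry":0,"rz":0,"claw":2},{"dx":0,"dy":0,"dz":-1.0,"rx":0,"ry":0,"rz":0,"claw":2},{"dx":0,"dy":0,"dz":-1.2,"rx":0,"ry":0,"rz":0,"claw":2},{"dx":0,"dy":0,"dz":-1.4,"rx":0,"ry":0,"rz":0,"claw":2},{"dx":0,"dy":0,"dz":-1.6,"rx":0,"ry":0,"rz":0,"claw":2},{"dx":0,"dy":0,"dz":-1.8,"rx":0,"ry":0,"rz":0,"claw":2}]'
```

```text
t: 8.03
ee_pos: [0.5846, -0.0145, 0.2379]
eef_rot: [2.538, -1.851, 0.0]
contact_force: [-0.4, -0.3, -3.8]
gripper_width: 0.379
```

```bash
python3 -m crank '[{"dx":0,"dy":0,"dz":-0.1,"rx":0,"ry":0,"rz":0,"claw":2},{"dx":0,"dy":0,"dz":-0.2,"rx":0,"ry":0,"rz":0,"claw":2},{"dx":0,"dy":0,"dz":-0.28,"rx":0,"ry":0,"rz":0,"claw":2},{"dx":0,"dy":0,"dz":-0.28,"rx":0,"ry":0,"rz":0,"claw":3.6},{"dx":0,"dy":0,"dz":-0.28,"rx":0,"ry":0,"rz":0,"claw":4},{"dx":0,"dy":0,"dz":-0.28,"rx":0,"ry":0,"rz":0,"claw":5},{"dx":0,"dy":0,"dz":-0.28,"rx":0,"ry":0,"rz":0,"claw":6},{"dx":0,"dy":0,"dz":-0.28,"rx":0,"ry":0,"rz":0,"claw":6}]'; python3 snap.py 7 wrist scene;  python3 -c "
from h import *
f=load('wrist7'); crop(f,205,165,300,275,'hb7.png',7)
crop(load('scene7'),185,165,260,240,'sc7.png',8)"
```

```text
t: 8.7
ee_pos: [0.5847, -0.0146, 0.2357]
eef_rot: [-2.538, 1.851, -0.001]
contact_force: [-0.3, -0.2, -0.2]
gripper_width: 0.574
```

View pics/hb7.png

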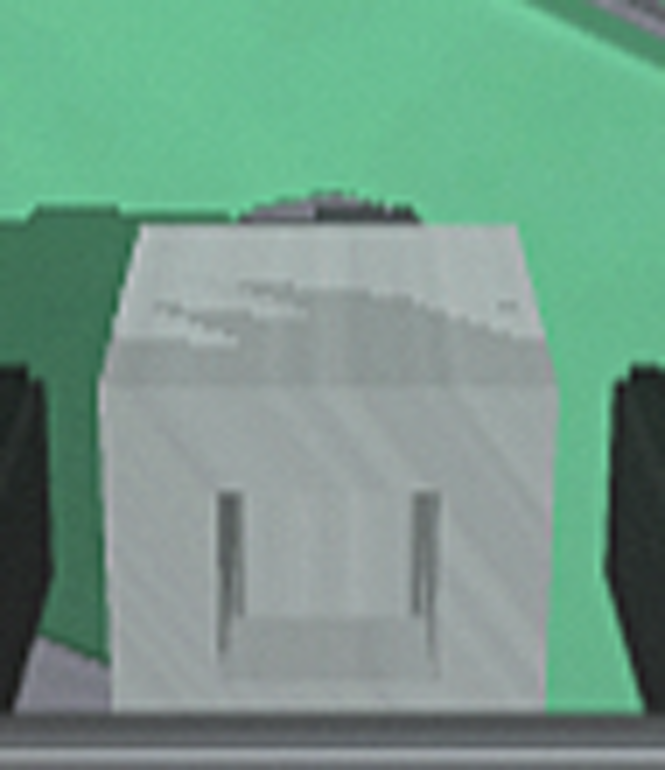

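View pics/sc7.png

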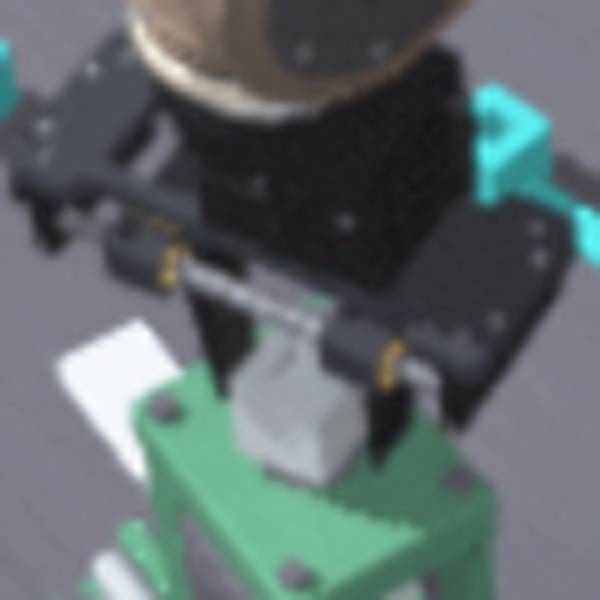

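```bash
python3 -m crank '[{"dx":0,"dy":0,"dz":2,"rx":0,"ry":0,"rz":0,"claw":7},{"dx":0,"dy":0,"dz":5,"rx":0,"ry":0,"rz":0,"claw":7},{"dx":0,"dy":0,"dz":8,"rx":0,"ry":0,"rz":0,"claw":7},{"dx":-0.5,"dy":-0.2,"dz":10,"rx":0,"ry":0,"rz":0,"claw":7},{"dx":-3,"dy":-1,"dz":10,"rx":0,"ry":0,"rz":0,"claw":7},{"dx":-6,"dy":-2,"dz":10,"rx":0,"ry":0,"rz":0,"claw":7},{"dx":-8.6,"dy":-2.7,"dz":10,"rx":0,"ry":0,"rz":0,"claw":7},{"dx":-8.6,"dy":-2.7,"dz":10,"rx":0,"ry":0,"rz":0,"claw":7}]'; python3 snap.py 8 wrist scene
```

```text
t: 9.47
ee_pos: [0.4951, -0.042, 0.336]
eef_rot: [2.537, -1.851, 0.0]
contact_force: [0.6, -0.4, -0.0]
gripper_width: 0.74
```

View pics/wrist8.png

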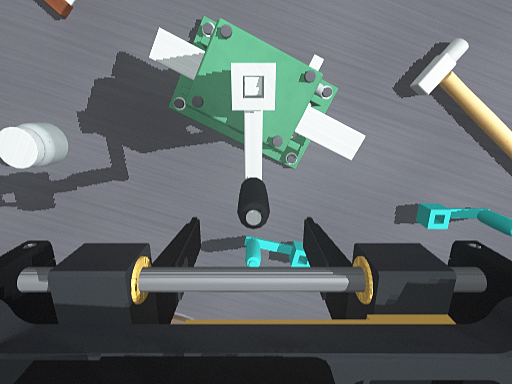

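```bash
python3 -c "
from h import *
crop(load('scene8'),165,115,265,240,'sc8.png',5)"
```

```text
(no output)
```

View pics/sc8.png

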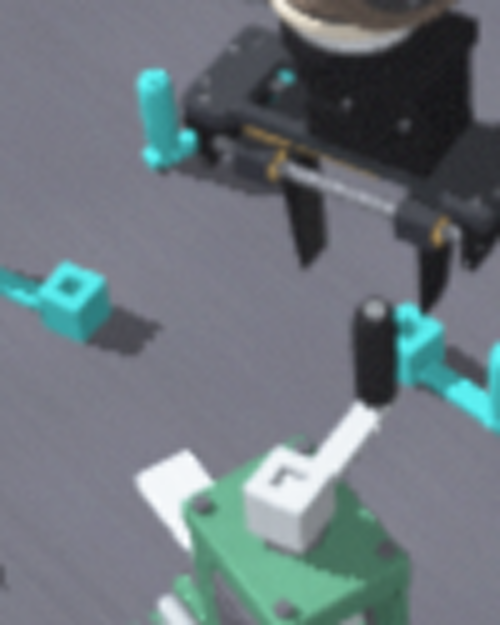

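The crank sits on the screw: in the wrist view the hub is at (253,87) and the knob top at (254,218). I'll locate both.

```bash
python3 - <<'E'
from h import *
from bench import observe
f=load('wrist8')
h=onplane(f,253,86.5,.246); 
q=np.array([onplane(f,*p,.246) for p in [(231.5,63.5),(275,63.5),(275,110.5),(232,110.5)]]); d=np.roll(q,-1,0)-q
print("hub",h,q.mean(0),np.linalg.norm(d,axis=1))
for z in (.288,.293): k=onplane(f,254,218.5,z);print(z,k,np.linalg.norm(k[:2]-[.589,-.0129]),np.degrees(np.arctan2(k[1]+.0129,k[0]-.589)))
o=observe();print(o['ee_pos'])
E
```

```text
hub [ 0.58842952 -0.01322304  0.246     ] [ 0.58776082 -0.01376722  0.246     ] [0.03516667 0.03647115 0.0363832  0.03645917]
0.288 [ 0.49331226 -0.04438883  0.288     ] 0.10073574424237074 -161.78470801596362
0.293 [ 0.49524074 -0.04371762  0.293     ] 0.09869409501960436 -161.80488416174387
[ 0.49843244 -0.04176929  0.33606969]
```

```bash
python3 -m crank '[{"dx":0,"dy":0,"dz":-2.5,"rx":0,"ry":0,"rz":0,"claw":7},{"dx":0,"dy":0,"dz":-5,"rx":0,"ry":0,"rz":0,"claw":6},{"dx":0,"dy":0,"dz":-6.6,"rx":0,"ry":0,"rz":0,"claw":5},{"dx":0,"dy":0,"dz":-7.4,"rx":0,"ry":0,"rz":0,"claw":4},{"dx":0,"dy":0,"dz":-7.4,"rx":0,"ry":0,"rz":0,"claw":2},{"dx":0,"dy":0,"dz":-7.4,"rx":0,"ry":0,"rz":0,"claw":1.5},{"dx":0,"dy":0,"dz":-7.4,"rx":0,"ry":0,"rz":0,"claw":1.5},{"dx":0,"dy":0,"dz":-7.4,"rx":0,"ry":0,"rz":0,"claw":1.5}]'; python3 -c "
from bench import *
o=observe();print(o['ee_pos'],o['contact_force'],o['wrist_torque'],o['gripper_width'])"
```

```text
t: 10.23
ee_pos: [0.4991, -0.0416, 0.2623]
eef_rot: [-2.538, 1.85, -0.003]
contact_force: [0.3, 0.5, 0.3]
gripper_width: 0.302
[ 0.49912389 -0.0415897   0.26228476] [0.27721117 0.47779912 0.25329484] [-0.08155123  0.17560548  0.02033112] 0.30205331251645123
```

```bash
cat > tab.py <<'E'
import sys,numpy as np
from bench import observe
C=np.array([.589,-.0129]); r=.095
def tab(phi0,step,n=8):
    p=observe()['ee_pos'][:2] if phi0 is None else None
    for k in range(1,n+1):
        a=np.radians(phi0-step*k); b=np.radians(phi0)
        print(k,np.round(r*100*np.array([np.cos(a)-np.cos(b),np.sin(a)-np.sin(b)]),2))
tab(float(sys.argv[1]),float(sys.argv[2]))
E
python3 tab.py -162.3 10
```

```text
1 [-0.36  1.62]
2 [-0.44  3.27]
3 [-0.23  4.91]
4 [0.26 6.49]
5 [1.02 7.96]
6 [2.02 9.28]
7 [ 3.24 10.4 ]
8 [ 4.63 11.3 ]
```

```bash
python3 -m crank '[{"dx":-0.36,"dy":1.62,"dz":0,"rx":0,"ry":0,"rz":0,"claw":1.5},{"dx":-0.44,"dy":3.27,"dz":0,"rx":0,"ry":0,"rz":0,"claw":1.5},{"dx":-0.23,"dy":4.91,"dz":0,"rx":0,"ry":0,"rz":0,"claw":1.5},{"dx":0.26,"dy":6.49,"dz":0,"rx":0,"ry":0,"rz":0,"claw":1.5},{"dx":1.02,"dy":7.96,"dz":0,"rx":0,"ry":0,"rz":0,"claw":1.5},{"dx":2.02,"dy":9.28,"dz":0,"rx":0,"ry":0,"rz":0,"claw":1.5},{"dx":3.24,"dy":10.4,"dz":0,"rx":0,"ry":0,"rz":0,"claw":1.5},{"dx":4.63,"dy":11.3,"dz":0,"rx":0,"ry":0,"rz":0,"claw":1.5}]'; cat > st.py <<'E'
from bench import *
import numpy as np
o=observe(); C=np.array([.589,-.0129]); d=o['ee_pos'][:2]-C; r=np.linalg.norm(d); u=d/r; t=np.array([u[1],-u[0]]) # clockwise tangent
F=o['contact_force']
print("t %.2f r %.4f phi %.1f z %.4f Ftan %.2f (cw) Frad %.2f Fz %.2f w %.3f qv %.3f"%(o['t'],r,np.degrees(np.arctan2(d[1],d[0])),o['ee_pos'][2],F[:2]@t,F[:2]@u,F[2],o['gripper_width'],abs(o['qvel']).max()))
E
python3 st.py
```

```text
t: 10.9
ee_pos: [0.545, 0.0721, 0.2633]
eef_rot: [-2.539, 1.85, -0.003]
contact_force: [-4.3, -2.8, 9.6]
gripper_width: 0.275
t 10.90 r 0.0957 phi 117.3 z 0.2633 Ftan -5.06 (cw) Frad -0.50 Fz 9.60 w 0.275 qv 0.425
```

```bash
python3 tab.py 117.7 15; python3 tab.py -2.3 15;python3 tab.py -122.3 15
```

```text
1 [2.33 0.86]
2 [4.8  1.08]
3 [7.24 0.66]
4 [ 9.49 -0.38]
5 [11.4  -1.97]
6 [12.83 -4.  ]
7 [13.68 -6.32]
8 [13.91 -8.79]
1 [-0.42 -2.44]
2 [-1.46 -4.7 ]
3 [-3.05 -6.6 ]
4 [-5.08 -8.03]
5 [-7.4  -8.89]
6 [-9.87 -9.11]
7 [-12.32  -8.69]
8 [-14.57  -7.65]
1 [-1.91  1.59]
2 [-3.33  3.61]
3 [-4.19  5.94]
4 [-4.42  8.41]
5 [-3.99 10.86]
6 [-2.95 13.11]
7 [-1.37 15.01]
8 [ 0.66 16.44]
```

```bash
python3 -m crank '[{"dx":2.33,"dy":0.86,"dz":0.1,"rx":0,"ry":0,"rz":0,"claw":1.5},{"dx":4.8,"dy":1.08,"dz":0.1,"rx":0,"ry":0,"rz":0,"claw":1.5},{"dx":7.24,"dy":0.66,"dz":0.1,"rx":0,"ry":0,"rz":0,"claw":1.5},{"dx":9.49,"dy":-0.38,"dz":0.1,"rx":0,"ry":0,"rz":0,"claw":1.5},{"dx":11.4,"dy":-1.97,"dz":0.1,"rx":0,"ry":0,"rz":0,"claw":1.5},{"dx":12.83,"dy":-4.0,"dz":0.1,"rx":0,"ry":0,"rz":0,"claw":1.5},{"dx":13.68,"dy":-6.32,"dz":0.1,"rx":0,"ry":0,"rz":0,"claw":1.5},{"dx":13.91,"dy":-8.79,"dz":0.1,"rx":0,"ry":0,"rz":0,"claw":1.5}]';python3 st.py
```

```text
t: 11.57
ee_pos: [0.6884, -0.0157, 0.2654]
eef_rot: [-2.533, 1.844, -0.014]
contact_force: [8.5, 5.0, 6.7]
gripper_width: 0.272
t 11.57 r 0.0994 phi -1.6 z 0.2654 Ftan -5.18 (cw) Frad 8.32 Fz 6.66 w 0.272 qv 0.446
```

```bash
python3 -m crank '[{"dx":-0.22,"dy":-2.44,"dz":0.05,"rx":0,"ry":0,"rz":0,"claw":1.5},{"dx":-1.26,"dy":-4.7,"dz":0.05,"rx":0,"ry":0,"rz":0,"claw":1.5},{"dx":-2.85,"dy":-6.6,"dz":0.05,"rx":0,"ry":0,"rz":0,"claw":1.5},{"dx":-4.88,"dy":-8.03,"dz":0.05,"rx":0,"ry":0,"rz":0,"claw":1.5},{"dx":-7.2,"dy":-8.89,"dz":0.05,"rx":0,"ry":0,"rz":0,"claw":1.5},{"dx":-9.67,"dy":-9.11,"dz":0.05,"rx":0,"ry":0,"rz":0,"claw":1.5},{"dx":-12.12,"dy":-8.69,"dz":0.05,"rx":0,"ry":0,"rz":0,"claw":1.5},{"dx":-14.37,"dy":-7.65,"dz":0.05,"rx":0,"ry":0,"rz":0,"claw":1.5}]';python3 st.py
```

```text
t: 12.23
ee_pos: [0.5406, -0.0935, 0.2644]
eef_rot: [-2.535, 1.851, -0.007]
contact_force: [11.7, 8.4, -0.5]
gripper_width: 0.273
t 12.23 r 0.0940 phi -121.0 z 0.2644 Ftan -5.73 (cw) Frad -13.25 Fz -0.50 w 0.273 qv 0.673
```

```bash
python3 -m crank '[{"dx":-1.76,"dy":1.74,"dz":0,"rx":0,"ry":0,"rz":0,"claw":1.5},{"dx":-3.18,"dy":3.76,"dz":0,"rx":0,"ry":0,"rz":0,"claw":1.5},{"dx":-4.04,"dy":6.09,"dz":0,"rx":0,"ry":0,"rz":0,"claw":1.5},{"dx":-4.27,"dy":8.56,"dz":0,"rx":0,"ry":0,"rz":0,"claw":1.5},{"dx":-3.84,"dy":11.01,"dz":0,"rx":0,"ry":0,"rz":0,"claw":1.5},{"dx":-2.8,"dy":13.26,"dz":0,"rx":0,"ry":0,"rz":0,"claw":1.5},{"dx":-1.22,"dy":15.16,"dz":0,"rx":0,"ry":0,"rz":0,"claw":1.5},{"dx":0.81,"dy":16.59,"dz":0,"rx":0,"ry":0,"rz":0,"claw":1.5}]'; sed -i 's/.589,-.0129/.5915,-.0115/' st.py tab.py; python3 st.py
```

```text
t: 12.9
ee_pos: [0.5486, 0.0737, 0.2647]
eef_rot: [2.539, -1.849, 0.005]
contact_force: [2.1, -14.6, 2.6]
gripper_width: 0.272
t 12.90 r 0.0954 phi 116.7 z 0.2647 Ftan -4.67 (cw) Frad -14.02 Fz 2.63 w 0.272 qv 0.637
```

```bash
python3 tab.py 117.7 5
```

```text
1 [0.75 0.35]
2 [1.53 0.64]
3 [2.33 0.86]
4 [3.14 1.  ]
5 [3.97 1.08]
6 [4.8  1.08]
7 [5.62 1.01]
8 [6.44 0.87]
```

```bash
python3 -m crank '[{"dx":0.75,"dy":0.35,"dz":0,"rx":0,"ry":0,"rz":0,"claw":1.5},{"dx":1.53,"dy":0.64,"dz":0,"rx":0,"ry":0,"rz":0,"claw":1.5},{"dx":2.33,"dy":0.86,"dz":0,"rx":0,"ry":0,"rz":0,"claw":1.5},{"dx":3.14,"dy":1.0,"dz":0,"rx":0,"ry":0,"rz":0,"claw":1.5},{"dx":3.97,"dy":1.08,"dz":0,"rx":0,"ry":0,"rz":0,"claw":1.5},{"dx":4.8,"dy":1.08,"dz":0,"rx":0,"ry":0,"rz":0,"claw":1.5},{"dx":5.62,"dy":1.01,"dz":0,"rx":0,"ry":0,"rz":0,"claw":1.5},{"dx":6.44,"dy":0.87,"dz":0,"rx":0,"ry":0,"rz":0,"claw":1.5}]'; python3 st.py
```

```text
t: 13.57
ee_pos: [0.6128, 0.0819, 0.2644]
eef_rot: [-2.539, 1.85, -0.001]
contact_force: [-4.2, 1.0, 6.7]
gripper_width: 0.272
t 13.57 r 0.0958 phi 77.1 z 0.2644 Ftan -4.29 (cw) Frad 0.04 Fz 6.67 w 0.272 qv 0.241
```

```bash
python3 tab.py 77.7 5;python3 tab.py 37.7 5
```

```text
1 [ 0.8  -0.21]
2 [ 1.58 -0.49]
3 [ 2.33 -0.84]
4 [ 3.05 -1.25]
5 [ 3.73 -1.72]
6 [ 4.37 -2.26]
7 [ 4.96 -2.84]
8 [ 5.49 -3.47]
1 [ 0.48 -0.68]
2 [ 0.89 -1.39]
3 [ 1.25 -2.14]
4 [ 1.53 -2.92]
5 [ 1.75 -3.72]
6 [ 1.9  -4.54]
7 [ 1.97 -5.36]
8 [ 1.98 -6.19]
```

```bash
python3 -m crank '[{"dx":0.8,"dy":-0.21,"dz":0,"rx":0,"ry":0,"rz":0,"claw":1.5},{"dx":1.58,"dy":-0.49,"dz":0,"rx":0,"ry":0,"rz":0,"claw":1.5},{"dx":2.33,"dy":-0.84,"dz":0,"rx":0,"ry":0,"rz":0,"claw":1.5},{"dx":3.05,"dy":-1.25,"dz":0,"rx":0,"ry":0,"rz":0,"claw":1.5},{"dx":3.73,"dy":-1.72,"dz":0,"rx":0,"ry":0,"rz":0,"claw":1.5},{"dx":4.37,"dy":-2.26,"dz":0,"rx":0,"ry":0,"rz":0,"claw":1.5},{"dx":4.96,"dy":-2.84,"dz":0,"rx":0,"ry":0,"rz":0,"claw":1.5},{"dx":5.49,"dy":-3.47,"dz":0,"rx":0,"ry":0,"rz":0,"claw":1.5}]'; python3 st.py; python3 -m crank '[{"dx":0.48,"dy":-0.68,"dz":0,"rx":0,"ry":0,"rz":0,"claw":1.5},{"dx":0.89,"dy":-1.39,"dz":0,"rx":0,"ry":0,"rz":0,"claw":1.5},{"dx":1.25,"dy":-2.14,"dz":0,"rx":0,"ry":0,"rz":0,"claw":1.5},{"dx":1.53,"dy":-2.92,"dz":0,"rx":0,"ry":0,"rz":0,"claw":1.5},{"dx":1.75,"dy":-3.72,"dz":0,"rx":0,"ry":0,"rz":0,"claw":1.5},{"dx":1.9,"dy":-4.54,"dz":0,"rx":0,"ry":0,"rz":0,"claw":1.5},{"dx":1.97,"dy":-5.36,"dz":0,"rx":0,"ry":0,"rz":0,"claw":1.5},{"dx":1.98,"dy":-6.19,"dz":0,"rx":0,"ry":0,"rz":0,"claw":1.5}]'; python3 st.py
```

```text
t: 14.23
ee_pos: [0.668, 0.0476, 0.2643]
eef_rot: [-2.537, 1.849, -0.001]
contact_force: [-2.2, 5.4, 3.8]
gripper_width: 0.272
t 14.23 r 0.0967 phi 37.7 z 0.2643 Ftan -5.65 (cw) Frad 1.53 Fz 3.79 w 0.272 qv 0.156
t: 14.9
ee_pos: [0.6884, -0.0144, 0.2647]
eef_rot: [-2.536, 1.849, -0.004]
contact_force: [2.5, 3.7, 5.4]
gripper_width: 0.279
t 14.90 r 0.0970 phi -1.7 z 0.2647 Ftan -3.76 (cw) Frad 2.37 Fz 5.40 w 0.279 qv 0.144
```

```bash
for a in -2.3 -26.3 -50.3 -74.3; do echo $a; python3 tab.py $a 3; done
```

```text
-2.3
1 [-0.03 -0.5 ]
2 [-0.09 -0.99]
3 [-0.18 -1.48]
4 [-0.29 -1.97]
5 [-0.42 -2.44]
6 [-0.58 -2.91]
7 [-0.77 -3.38]
8 [-0.98 -3.83]
-26.3
1 [-0.23 -0.44]
2 [-0.49 -0.87]
3 [-0.76 -1.28]
4 [-1.06 -1.68]
5 [-1.38 -2.06]
6 [-1.72 -2.43]
7 [-2.07 -2.77]
8 [-2.45 -3.1 ]
-50.3
1 [-0.39 -0.31]
2 [-0.8  -0.59]
3 [-1.22 -0.86]
4 [-1.65 -1.1 ]
5 [-2.1  -1.32]
6 [-2.56 -1.52]
7 [-3.02 -1.69]
8 [-3.5  -1.84]
-74.3
1 [-0.48 -0.12]
2 [-0.97 -0.22]
3 [-1.46 -0.29]
4 [-1.96 -0.33]
5 [-2.45 -0.35]
6 [-2.95 -0.35]
7 [-3.45 -0.31]
8 [-3.94 -0.25]
```

```bash
python3 -m crank '[{"dx":-0.03,"dy":-0.5,"dz":0,"rx":0,"ry":0,"rz":0,"claw":1.5},{"dx":-0.09,"dy":-0.99,"dz":0,"rx":0,"ry":0,"rz":0,"claw":1.5},{"dx":-0.18,"dy":-1.48,"dz":0,"rx":0,"ry":0,"rz":0,"claw":1.5},{"dx":-0.29,"dy":-1.97,"dz":0,"rx":0,"ry":0,"rz":0,"claw":1.5},{"dx":-0.42,"dy":-2.44,"dz":0,"rx":0,"ry":0,"rz":0,"claw":1.5},{"dx":-0.58,"dy":-2.91,"dz":0,"rx":0,"ry":0,"rz":0,"claw":1.5},{"dx":-0.77,"dy":-3.38,"dz":0,"rx":0,"ry":0,"rz":0,"claw":1.5},{"dx":-0.98,"dy":-3.83,"dz":0,"rx":0,"ry":0,"rz":0,"claw":1.5}]'; python3 st.py
```

```text
t: 15.57
ee_pos: [0.6789, -0.0531, 0.2649]
eef_rot: [-2.536, 1.849, -0.006]
contact_force: [6.6, 2.5, 6.8]
gripper_width: 0.272
t 15.57 r 0.0968 phi -25.4 z 0.2649 Ftan -5.12 (cw) Frad 4.84 Fz 6.77 w 0.272 qv 0.085
```

```bash
python3 -m crank '[{"dx":-0.23,"dy":-0.44,"dz":0,"rx":0,"ry":0,"rz":0,"claw":1.5},{"dx":-0.49,"dy":-0.87,"dz":0,"rx":0,"ry":0,"rz":0,"claw":1.5},{"dx":-0.76,"dy":-1.28,"dz":0,"rx":0,"ry":0,"rz":0,"claw":1.5},{"dx":-1.06,"dy":-1.68,"dz":0,"rx":0,"ry":0,"rz":0,"claw":1.5},{"dx":-1.38,"dy":-2.06,"dz":0,"rx":0,"ry":0,"rz":0,"claw":1.5},{"dx":-1.72,"dy":-2.43,"dz":0,"rx":0,"ry":0,"rz":0,"claw":1.5},{"dx":-2.07,"dy":-2.77,"dz":0,"rx":0,"ry":0,"rz":0,"claw":1.5},{"dx":-2.45,"dy":-3.1,"dz":0,"rx":0,"ry":0,"rz":0,"claw":1.5}]'; python3 st.py
```

```text
t: 16.23
ee_pos: [0.6546, -0.0845, 0.2651]
eef_rot: [-2.536, 1.849, -0.008]
contact_force: [5.9, 0.1, 6.7]
gripper_width: 0.274
t 16.23 r 0.0965 phi -49.2 z 0.2651 Ftan -4.52 (cw) Frad 3.77 Fz 6.70 w 0.274 qv 0.111
```

```bash
python3 -m crank '[{"dx":-0.39,"dy":-0.31,"dz":0,"rx":0,"ry":0,"rz":0,"claw":1.5},{"dx":-0.8,"dy":-0.59,"dz":0,"rx":0,"ry":0,"rz":0,"claw":1.5},{"dx":-1.22,"dy":-0.86,"dz":0,"rx":0,"ry":0,"rz":0,"claw":1.5},{"dx":-1.65,"dy":-1.1,"dz":0,"rx":0,"ry":0,"rz":0,"claw":1.5},{"dx":-2.1,"dy":-1.32,"dz":0,"rx":0,"ry":0,"rz":0,"claw":1.5},{"dx":-2.56,"dy":-1.52,"dz":0,"rx":0,"ry":0,"rz":0,"claw":1.5},{"dx":-3.02,"dy":-1.69,"dz":0,"rx":0,"ry":0,"rz":0,"claw":1.5},{"dx":-3.5,"dy":-1.84,"dz":0,"rx":0,"ry":0,"rz":0,"claw":1.5}]'; python3 st.py
```

```text
t: 16.9
ee_pos: [0.6196, -0.1034, 0.2651]
eef_rot: [-2.536, 1.85, -0.009]
contact_force: [6.2, -2.9, 7.0]
gripper_width: 0.274
t 16.90 r 0.0961 phi -73.0 z 0.2651 Ftan -5.14 (cw) Frad 4.58 Fz 6.96 w 0.274 qv 0.143
```

```bash
python3 -m crank '[{"dx":-0.48,"dy":-0.12,"dz":0,"rx":0,"ry":0,"rz":0,"claw":1.5},{"dx":-0.97,"dy":-0.22,"dz":0,"rx":0,"ry":0,"rz":0,"claw":1.5},{"dx":-1.46,"dy":-0.29,"dz":0,"rx":0,"ry":0,"rz":0,"claw":1.5},{"dx":-1.96,"dy":-0.33,"dz":0,"rx":0,"ry":0,"rz":0,"claw":1.5},{"dx":-2.45,"dy":-0.35,"dz":0,"rx":0,"ry":0,"rz":0,"claw":1.5},{"dx":-2.95,"dy":-0.35,"dz":0,"rx":0,"ry":0,"rz":0,"claw":1.5},{"dx":-3.45,"dy":-0.31,"dz":0,"rx":0,"ry":0,"rz":0,"claw":1.5},{"dx":-3.94,"dy":-0.25,"dz":0,"rx":0,"ry":0,"rz":0,"claw":1.5}]'; python3 st.py;  for a in -98.3 -122.3 -146.3 -170.3; do echo $a; python3 tab.py $a 3; done
```

```text
t: 17.57
ee_pos: [0.58, -0.1065, 0.265]
eef_rot: [-2.537, 1.851, -0.01]
contact_force: [3.3, -7.2, 7.2]
gripper_width: 0.272
t 17.57 r 0.0957 phi -96.9 z 0.2650 Ftan -4.18 (cw) Frad 6.75 Fz 7.17 w 0.272 qv 0.145
-98.3
1 [-0.49  0.08]
2 [-0.98  0.19]
3 [-1.45  0.33]
4 [-1.92  0.49]
5 [-2.39  0.68]
6 [-2.84  0.88]
7 [-3.28  1.12]
8 [-3.7   1.37]
-122.3
1 [-0.41  0.28]
2 [-0.81  0.57]
3 [-1.19  0.89]
4 [-1.56  1.23]
5 [-1.91  1.59]
6 [-2.23  1.96]
7 [-2.54  2.35]
8 [-2.83  2.76]
-146.3
1 [-0.27  0.42]
2 [-0.51  0.86]
3 [-0.73  1.3 ]
4 [-0.92  1.76]
5 [-1.09  2.23]
6 [-1.24  2.7 ]
7 [-1.36  3.18]
8 [-1.46  3.67]
-170.3
1 [-0.07  0.49]
2 [-0.12  0.99]
3 [-0.14  1.48]
4 [-0.13  1.98]
5 [-0.1   2.48]
6 [-0.04  2.97]
7 [0.05 3.46]
8 [0.16 3.95]
```

```bash
python3 -m crank '[{"dx":-0.49,"dy":0.03,"dz":0,"rx":0,"ry":0,"rz":0,"claw":1.5},{"dx":-0.98,"dy":0.09,"dz":0,"rx":0,"ry":0,"rz":0,"claw":1.5},{"dx":-1.45,"dy":0.23,"dz":0,"rx":0,"ry":0,"rz":0,"claw":1.5},{"dx":-1.92,"dy":0.39,"dz":0,"rx":0,"ry":0,"rz":0,"claw":1.5},{"dx":-2.39,"dy":0.58,"dz":0,"rx":0,"ry":0,"rz":0,"claw":1.5},{"dx":-2.84,"dy":0.78,"dz":0,"rx":0,"ry":0,"rz":0,"claw":1.5},{"dx":-3.28,"dy":1.02,"dz":0,"rx":0,"ry":0,"rz":0,"claw":1.5},{"dx":-3.7,"dy":1.27,"dz":0,"rx":0,"ry":0,"rz":0,"claw":1.5}]'; python3 st.py
```

```text
t: 18.23
ee_pos: [0.5426, -0.0936, 0.2646]
eef_rot: [-2.538, 1.851, -0.008]
contact_force: [0.9, -6.8, 5.2]
gripper_width: 0.274
t 18.23 r 0.0955 phi -120.8 z 0.2646 Ftan -4.21 (cw) Frad 5.37 Fz 5.17 w 0.274 qv 0.128
```

Total is now 680°.

```bash
python3 -m crank '[{"dx":-0.41,"dy":0.28,"dz":0,"rx":0,"ry":0,"rz":0,"claw":1.5},{"dx":-0.81,"dy":0.57,"dz":0,"rx":0,"ry":0,"rz":0,"claw":1.5},{"dx":-1.19,"dy":0.89,"dz":0,"rx":0,"ry":0,"rz":0,"claw":1.5},{"dx":-1.56,"dy":1.23,"dz":0,"rx":0,"ry":0,"rz":0,"claw":1.5},{"dx":-1.91,"dy":1.59,"dz":0,"rx":0,"ry":0,"rz":0,"claw":1.5},{"dx":-2.23,"dy":1.96,"dz":0,"rx":0,"ry":0,"rz":0,"claw":1.5},{"dx":-2.54,"dy":2.35,"dz":0,"rx":0,"ry":0,"rz":0,"claw":1.5},{"dx":-2.83,"dy":2.76,"dz":0,"rx":0,"ry":0,"rz":0,"claw":1.5}]'; python3 st.py
```

```text
t: 18.9
ee_pos: [0.5136, -0.0661, 0.2644]
eef_rot: [2.538, -1.85, 0.006]
contact_force: [-3.1, -9.1, 7.6]
gripper_width: 0.278
t 18.90 r 0.0951 phi -145.0 z 0.2644 Ftan -5.66 (cw) Frad 7.79 Fz 7.62 w 0.278 qv 0.093
```

```bash
python3 -m crank '[{"dx":-0.18,"dy":0.21,"dz":0,"rx":0,"ry":0,"rz":0,"claw":1.5},{"dx":-0.32,"dy":0.42,"dz":0,"rx":0,"ry":0,"rz":0,"claw":1.5},{"dx":-0.45,"dy":0.63,"dz":0,"rx":0,"ry":0,"rz":0,"claw":1.5},{"dx":-0.56,"dy":0.86,"dz":0,"rx":0,"ry":0,"rz":0,"claw":1.5},{"dx":-0.68,"dy":1.08,"dz":0,"rx":0,"ry":0,"rz":0,"claw":1.5},{"dx":-0.78,"dy":1.3,"dz":0,"rx":0,"ry":0,"rz":0,"claw":1.5},{"dx":-0.88,"dy":1.53,"dz":0,"rx":0,"ry":0,"rz":0,"claw":1.5},{"dx":-0.97,"dy":1.76,"dz":0,"rx":0,"ry":0,"rz":0,"claw":1.5}]'; python3 st.py; python3 tab.py -158.3 2
```

```text
t: 19.57
ee_pos: [0.5039, -0.0482, 0.2643]
eef_rot: [2.538, -1.85, 0.005]
contact_force: [-4.4, -6.7, 7.6]
gripper_width: 0.272
t 19.57 r 0.0950 phi -157.3 z 0.2643 Ftan -4.50 (cw) Frad 6.64 Fz 7.61 w 0.272 qv 0.049
1 [-0.12  0.31]
2 [-0.22  0.62]
3 [-0.32  0.94]
4 [-0.4   1.26]
5 [-0.48  1.59]
6 [-0.54  1.91]
7 [-0.59  2.24]
8 [-0.63  2.57]
```

```bash
for a in -158.3 -178.3 161.7 141.7 121.7 101.7; do echo $a; python3 tab.py $a 2.5; done
```

```text
-158.3
1 [-0.14  0.39]
2 [-0.27  0.78]
3 [-0.38  1.18]
4 [-0.48  1.59]
5 [-0.55  1.99]
6 [-0.61  2.4 ]
7 [-0.65  2.82]
8 [-0.67  3.23]
-178.3
1 [-0.    0.41]
2 [0.01 0.83]
3 [0.04 1.24]
4 [0.1  1.65]
5 [0.16 2.06]
6 [0.25 2.47]
7 [0.35 2.87]
8 [0.48 3.26]
161.7
1 [0.14 0.39]
2 [0.29 0.77]
3 [0.47 1.15]
4 [0.66 1.52]
5 [0.86 1.88]
6 [1.08 2.23]
7 [1.31 2.57]
8 [1.56 2.9 ]
141.7
1 [0.26 0.32]
2 [0.54 0.63]
3 [0.83 0.92]
4 [1.14 1.21]
5 [1.45 1.47]
6 [1.78 1.73]
7 [2.12 1.97]
8 [2.46 2.19]
121.7
1 [0.36 0.21]
2 [0.72 0.4 ]
3 [1.1  0.58]
4 [1.48 0.74]
5 [1.87 0.89]
6 [2.26 1.02]
7 [2.66 1.13]
8 [3.07 1.22]
101.7
1 [0.41 0.08]
2 [0.82 0.13]
3 [1.23 0.17]
4 [1.64 0.19]
5 [2.06 0.2 ]
6 [2.47 0.18]
7 [2.89 0.15]
8 [3.3 0.1]
```

```bash
python3 -m crank '[{"dx":-0.2,"dy":0.39,"dz":0,"rx":0,"ry":0,"rz":0,"claw":1.5},{"dx":-0.37,"dy":0.78,"dz":0,"rx":0,"ry":0,"rz":0,"claw":1.5},{"dx":-0.48,"dy":1.18,"dz":0,"rx":0,"ry":0,"rz":0,"claw":1.5},{"dx":-0.58,"dy":1.59,"dz":0,"rx":0,"ry":0,"rz":0,"claw":1.5},{"dx":-0.65,"dy":1.99,"dz":0,"rx":0,"ry":0,"rz":0,"claw":1.5},{"dx":-0.71,"dy":2.4,"dz":0,"rx":0,"ry":0,"rz":0,"claw":1.5},{"dx":-0.75,"dy":2.82,"dz":0,"rx":0,"ry":0,"rz":0,"claw":1.5},{"dx":-0.77,"dy":3.23,"dz":0,"rx":0,"ry":0,"rz":0,"claw":1.5}]'; python3 st.py
```

```text
t: 20.23
ee_pos: [0.4965, -0.0153, 0.264]
eef_rot: [-2.538, 1.851, -0.005]
contact_force: [0.1, -3.4, 6.4]
gripper_width: 0.277
t 20.23 r 0.0950 phi -177.7 z 0.2640 Ftan -3.44 (cw) Frad 0.07 Fz 6.40 w 0.277 qv 0.100
```

Total is 736°.

```bash
python3 -m crank '[{"dx":0,"dy":0.41,"dz":0,"rx":0,"ry":0,"rz":0,"claw":1.5},{"dx":0.01,"dy":0.83,"dz":0,"rx":0,"ry":0,"rz":0,"claw":1.5},{"dx":0.04,"dy":1.24,"dz":0,"rx":0,"ry":0,"rz":0,"claw":1.5},{"dx":0.1,"dy":1.65,"dz":0,"rx":0,"ry":0,"rz":0,"claw":1.5},{"dx":0.16,"dy":2.06,"dz":0,"rx":0,"ry":0,"rz":0,"claw":1.5},{"dx":0.25,"dy":2.47,"dz":0,"rx":0,"ry":0,"rz":0,"claw":1.5},{"dx":0.35,"dy":2.87,"dz":0,"rx":0,"ry":0,"rz":0,"claw":1.5},{"dx":0.48,"dy":3.26,"dz":0,"rx":0,"ry":0,"rz":0,"claw":1.5}]'; python3 st.py
```

```text
t: 20.9
ee_pos: [0.5012, 0.0173, 0.264]
eef_rot: [2.539, -1.85, 0.004]
contact_force: [-2.8, -4.1, 8.1]
gripper_width: 0.274
t 20.90 r 0.0948 phi 162.3 z 0.2640 Ftan -4.80 (cw) Frad 1.40 Fz 8.10 w 0.274 qv 0.097
```

```bash
python3 -m crank '[{"dx":0.14,"dy":0.39,"dz":0,"rx":0,"ry":0,"rz":0,"claw":1.5},{"dx":0.29,"dy":0.77,"dz":0,"rx":0,"ry":0,"rz":0,"claw":1.5},{"dx":0.47,"dy":1.15,"dz":0,"rx":0,"ry":0,"rz":0,"claw":1.5},{"dx":0.66,"dy":1.52,"dz":0,"rx":0,"ry":0,"rz":0,"claw":1.5},{"dx":0.86,"dy":1.88,"dz":0,"rx":0,"ry":0,"rz":0,"claw":1.5},{"dx":1.08,"dy":2.23,"dz":0,"rx":0,"ry":0,"rz":0,"claw":1.5},{"dx":1.31,"dy":2.57,"dz":0,"rx":0,"ry":0,"rz":0,"claw":1.5},{"dx":1.56,"dy":2.9,"dz":0,"rx":0,"ry":0,"rz":0,"claw":1.5}]'; python3 st.py
```

```text
t: 21.57
ee_pos: [0.5166, 0.0464, 0.2641]
eef_rot: [2.539, -1.85, 0.003]
contact_force: [-4.0, -2.8, 9.6]
gripper_width: 0.272
t 21.57 r 0.0947 phi 142.3 z 0.2641 Ftan -4.68 (cw) Frad 1.47 Fz 9.59 w 0.272 qv 0.079
```

Total is 776°.

```bash
python3 -m crank '[{"dx":0.26,"dy":0.32,"dz":0,"rx":0,"ry":0,"rz":0,"claw":1.5},{"dx":0.54,"dy":0.63,"dz":0,"rx":0,"ry":0,"rz":0,"claw":1.5},{"dx":0.83,"dy":0.92,"dz":0,"rx":0,"ry":0,"rz":0,"claw":1.5},{"dx":1.14,"dy":1.21,"dz":0,"rx":0,"ry":0,"rz":0,"claw":1.5},{"dx":1.45,"dy":1.47,"dz":0,"rx":0,"ry":0,"rz":0,"claw":1.5},{"dx":1.78,"dy":1.73,"dz":0,"rx":0,"ry":0,"rz":0,"claw":1.5},{"dx":2.12,"dy":1.97,"dz":0,"rx":0,"ry":0,"rz":0,"claw":1.5},{"dx":2.46,"dy":2.19,"dz":0,"rx":0,"ry":0,"rz":0,"claw":1.5}]'; python3 st.py
```

```text
t: 22.23
ee_pos: [0.5409, 0.0686, 0.2641]
eef_rot: [2.539, -1.85, 0.001]
contact_force: [-4.7, -2.1, 9.3]
gripper_width: 0.278
t 22.23 r 0.0947 phi 122.3 z 0.2641 Ftan -5.08 (cw) Frad 0.76 Fz 9.33 w 0.278 qv 0.101
```

```bash
python3 -m crank '[{"dx":0.36,"dy":0.21,"dz":0,"rx":0,"ry":0,"rz":0,"claw":1.5},{"dx":0.72,"dy":0.4,"dz":0,"rx":0,"ry":0,"rz":0,"claw":1.5},{"dx":1.1,"dy":0.58,"dz":0,"rx":0,"ry":0,"rz":0,"claw":1.5},{"dx":1.48,"dy":0.74,"dz":0,"rx":0,"ry":0,"rz":0,"claw":1.5},{"dx":1.87,"dy":0.89,"dz":0,"rx":0,"ry":0,"rz":0,"claw":1.5},{"dx":2.26,"dy":1.02,"dz":0,"rx":0,"ry":0,"rz":0,"claw":1.5},{"dx":2.66,"dy":1.13,"dz":0,"rx":0,"ry":0,"rz":0,"claw":1.5},{"dx":3.07,"dy":1.22,"dz":0,"rx":0,"ry":0,"rz":0,"claw":1.5}]'; python3 st.py
```

```text
t: 22.9
ee_pos: [0.5712, 0.0813, 0.264]
eef_rot: [2.539, -1.85, -0.001]
contact_force: [-6.6, 3.0, 9.6]
gripper_width: 0.272
t 22.90 r 0.0950 phi 102.3 z 0.2640 Ftan -5.83 (cw) Frad 4.34 Fz 9.57 w 0.272 qv 0.121
```

```bash
python3 -m crank '[{"dx":0.25,"dy":0.05,"dz":0,"rx":0,"ry":0,"rz":0,"claw":1.5},{"dx":0.49,"dy":0.09,"dz":0,"rx":0,"ry":0,"rz":0,"claw":1.5},{"dx":0.74,"dy":0.13,"dz":0,"rx":0,"ry":0,"rz":0,"claw":1.5},{"dx":0.99,"dy":0.16,"dz":0,"rx":0,"ry":0,"rz":0,"claw":1.5},{"dx":1.23,"dy":0.18,"dz":0,"rx":0,"ry":0,"rz":0,"claw":1.5},{"dx":1.48,"dy":0.2,"dz":0,"rx":0,"ry":0,"rz":0,"claw":1.5},{"dx":1.73,"dy":0.21,"dz":0,"rx":0,"ry":0,"rz":0,"claw":1.5},{"dx":1.98,"dy":0.22,"dz":0,"rx":0,"ry":0,"rz":0,"claw":1.5}]'; python3 st.py; for a in 89.7 73.7 57.7 41.7; do echo $a; python3 tab.py $a 2; done
```

```text
t: 23.57
ee_pos: [0.5909, 0.0837, 0.264]
eef_rot: [-2.539, 1.85, 0.001]
contact_force: [-6.3, 4.1, 9.7]
gripper_width: 0.272
t 23.57 r 0.0952 phi 90.4 z 0.2640 Ftan -6.27 (cw) Frad 4.14 Fz 9.69 w 0.272 qv 0.075
89.7
1 [ 0.33 -0.01]
2 [ 0.66 -0.03]
3 [ 0.99 -0.06]
4 [ 1.32 -0.1 ]
5 [ 1.65 -0.15]
6 [ 1.97 -0.22]
7 [ 2.3  -0.29]
8 [ 2.62 -0.38]
73.7
1 [ 0.32 -0.1 ]
2 [ 0.63 -0.21]
3 [ 0.94 -0.33]
4 [ 1.24 -0.46]
5 [ 1.54 -0.6 ]
6 [ 1.84 -0.75]
7 [ 2.13 -0.92]
8 [ 2.41 -1.09]
57.7
1 [ 0.28 -0.18]
2 [ 0.55 -0.37]
3 [ 0.81 -0.57]
4 [ 1.07 -0.78]
5 [ 1.32 -1.  ]
6 [ 1.56 -1.23]
7 [ 1.79 -1.47]
8 [ 2.02 -1.71]
41.7
1 [ 0.22 -0.25]
2 [ 0.42 -0.51]
3 [ 0.62 -0.78]
4 [ 0.81 -1.05]
5 [ 0.99 -1.33]
6 [ 1.16 -1.61]
7 [ 1.32 -1.9 ]
8 [ 1.47 -2.2 ]
```

```bash
python3 -m crank '[{"dx":0.16,"dy":0,"dz":0,"rx":0,"ry":0,"rz":0,"claw":1.5},{"dx":0.33,"dy":-0.01,"dz":0,"rx":0,"ry":0,"rz":0,"claw":1.5},{"dx":0.5,"dy":-0.02,"dz":0,"rx":0,"ry":0,"rz":0,"claw":1.5},{"dx":0.66,"dy":-0.03,"dz":0,"rx":0,"ry":0,"rz":0,"claw":1.5},{"dx":0.83,"dy":-0.05,"dz":0,"rx":0,"ry":0,"rz":0,"claw":1.5},{"dx":0.99,"dy":-0.06,"dz":0,"rx":0,"ry":0,"rz":0,"claw":1.5},{"dx":1.16,"dy":-0.08,"dz":0,"rx":0,"ry":0,"rz":0,"claw":1.5},{"dx":1.32,"dy":-0.1,"dz":0,"rx":0,"ry":0,"rz":0,"claw":1.5}]'; python3 st.py
```

```text
t: 24.23
ee_pos: [0.6041, 0.0831, 0.264]
eef_rot: [-2.538, 1.85, 0.002]
contact_force: [-4.5, 5.8, 9.4]
gripper_width: 0.274
t 24.23 r 0.0954 phi 82.4 z 0.2640 Ftan -5.22 (cw) Frad 5.15 Fz 9.44 w 0.274 qv 0.049
```

```bash
for a in 81.7 65.7 49.7 33.7 17.7 ; do echo $a; python3 tab.py $a 2; done
```

```text
81.7
1 [ 0.33 -0.05]
2 [ 0.65 -0.12]
3 [ 0.98 -0.19]
4 [ 1.29 -0.28]
5 [ 1.61 -0.38]
6 [ 1.92 -0.49]
7 [ 2.23 -0.61]
8 [ 2.54 -0.74]
65.7
1 [ 0.3  -0.14]
2 [ 0.59 -0.29]
3 [ 0.88 -0.46]
4 [ 1.17 -0.63]
5 [ 1.44 -0.81]
6 [ 1.71 -1.  ]
7 [ 1.98 -1.2 ]
8 [ 2.24 -1.41]
49.7
1 [ 0.25 -0.22]
2 [ 0.49 -0.45]
3 [ 0.72 -0.68]
4 [ 0.95 -0.93]
5 [ 1.16 -1.18]
6 [ 1.37 -1.44]
7 [ 1.57 -1.7 ]
8 [ 1.76 -1.97]
33.7
1 [ 0.18 -0.28]
2 [ 0.35 -0.56]
3 [ 0.51 -0.86]
4 [ 0.66 -1.15]
5 [ 0.8  -1.45]
6 [ 0.92 -1.76]
7 [ 1.04 -2.07]
8 [ 1.15 -2.38]
17.7
1 [ 0.1  -0.32]
2 [ 0.18 -0.64]
3 [ 0.25 -0.96]
4 [ 0.31 -1.29]
5 [ 0.36 -1.62]
6 [ 0.4  -1.94]
7 [ 0.43 -2.28]
8 [ 0.45 -2.61]
```

```bash
python3 -m crank '[{"dx":0.33,"dy":-0.05,"dz":0,"rx":0,"ry":0,"rz":0,"claw":1.5},{"dx":0.65,"dy":-0.11,"dz":0,"rx":0,"ry":0,"rz":0,"claw":1.5},{"dx":0.98,"dy":-0.19,"dz":0,"rx":0,"ry":0,"rz":0,"claw":1.5},{"dx":1.29,"dy":-0.28,"dz":0,"rx":0,"ry":0,"rz":0,"claw":1.5},{"dx":1.6,"dy":-0.38,"dz":0,"rx":0,"ry":0,"rz":0,"claw":1.5},{"dx":1.92,"dy":-0.49,"dz":0,"rx":0,"ry":0,"rz":0,"claw":1.5},{"dx":2.23,"dy":-0.61,"dz":0,"rx":0,"ry":0,"rz":0,"claw":1.5},{"dx":2.54,"dy":-0.74,"dz":0,"rx":0,"ry":0,"rz":0,"claw":1.5}]'; python3 st.py
```

```text
t: 24.9
ee_pos: [0.6297, 0.0762, 0.264]
eef_rot: [-2.537, 1.849, 0.002]
contact_force: [-4.2, 9.3, 8.2]
gripper_width: 0.27
t 24.90 r 0.0957 phi 66.5 z 0.2640 Ftan -7.53 (cw) Frad 6.85 Fz 8.23 w 0.270 qv 0.091
```

```bash
for i in 1 2 3 4; do python3 snap.py 9 scene; python3 st.py; done
```

```text
t 24.95 r 0.0957 phi 66.1 z 0.2640 Ftan -5.59 (cw) Frad 6.67 Fz 8.17 w 0.278 qv 0.010
t 25.00 r 0.0957 phi 66.2 z 0.2640 Ftan -5.74 (cw) Frad 6.76 Fz 7.04 w 0.273 qv 0.008
t 25.05 r 0.0957 phi 66.3 z 0.2640 Ftan -5.45 (cw) Frad 6.83 Fz 8.30 w 0.275 qv 0.004
t 25.10 r 0.0957 phi 66.3 z 0.2640 Ftan -4.97 (cw) Frad 6.59 Fz 7.23 w 0.273 qv 0.002
```

```bash
python3 -m crank '[{"dx":0.09,"dy":-0.04,"dz":0,"rx":0,"ry":0,"rz":0,"claw":1.5},{"dx":0.18,"dy":-0.08,"dz":0,"rx":0,"ry":0,"rz":0,"claw":1.5},{"dx":0.27,"dy":-0.13,"dz":0,"rx":0,"ry":0,"rz":0,"claw":1.5},{"dx":0.36,"dy":-0.17,"dz":0,"rx":0,"ry":0,"rz":0,"claw":1.5},{"dx":0.45,"dy":-0.22,"dz":0,"rx":0,"ry":0,"rz":0,"claw":1.5},{"dx":0.54,"dy":-0.27,"dz":0,"rx":0,"ry":0,"rz":0,"claw":1.5},{"dx":0.63,"dy":-0.31,"dz":0,"rx":0,"ry":0,"rz":0,"claw":1.5},{"dx":0.72,"dy":-0.36,"dz":0,"rx":0,"ry":0,"rz":0,"claw":1.5}]'; python3 st.py;  for i in 1 2 3 4; do python3 snap.py 9 scene; python3 st.py; done
```

```text
t: 25.77
ee_pos: [0.6369, 0.0728, 0.264]
eef_rot: [-2.537, 1.849, 0.002]
contact_force: [-2.2, 9.0, 7.4]
gripper_width: 0.272
t 25.77 r 0.0958 phi 61.7 z 0.2640 Ftan -6.15 (cw) Frad 6.87 Fz 7.44 w 0.272 qv 0.024
t 25.82 r 0.0958 phi 61.6 z 0.2640 Ftan -6.82 (cw) Frad 7.08 Fz 7.61 w 0.271 qv 0.003
t 25.87 r 0.0958 phi 61.6 z 0.2640 Ftan -6.28 (cw) Frad 6.79 Fz 7.24 w 0.271 qv 0.002
t 25.92 r 0.0958 phi 61.6 z 0.2641 Ftan -7.02 (cw) Frad 6.54 Fz 7.42 w 0.273 qv 0.003
t 25.97 r 0.0958 phi 61.6 z 0.2641 Ftan -7.33 (cw) Frad 7.29 Fz 7.18 w 0.272 qv 0.002
```

```bash
python3 -m crank '[{"dx":0,"dy":0,"dz":0,"rx":0,"ry":0,"rz":0,"claw":3},{"dx":0,"dy":0,"dz":0,"rx":0,"ry":0,"rz":0,"claw":5},{"dx":0,"dy":0,"dz":0,"rx":0,"ry":0,"rz":0,"claw":7},{"dx":0,"dy":0,"dz":0,"rx":0,"ry":0,"rz":0,"claw":7},{"dx":0,"dy":0,"dz":0,"rx":0,"ry":0,"rz":0,"claw":7},{"dx":0,"dy":0,"dz":2,"rx":0,"ry":0,"rz":0,"claw":7},{"dx":0,"dy":0,"dz":5,"rx":0,"ry":0,"rz":0,"claw":7},{"dx":0,"dy":0,"dz":8,"rx":0,"ry":0,"rz":0,"claw":7}]'; python3 st.py
```

```text
t: 26.63
ee_pos: [0.6371, 0.0707, 0.3431]
eef_rot: [2.537, -1.85, -0.003]
contact_force: [0.4, 0.0, 1.6]
gripper_width: 0.717
t 26.63 r 0.0940 phi 61.0 z 0.3431 Ftan 0.31 (cw) Frad 0.17 Fz 1.63 w 0.717 qv 0.794
```

```bash
python3 -m crank '[{"dx":-2,"dy":-2,"dz":3,"rx":0,"ry":0,"rz":0,"claw":7},{"dx":-5,"dy":-4,"dz":5,"rx":0,"ry":0,"rz":0,"claw":7},{"dx":-8,"dy":-6,"dz":5,"rx":0,"ry":0,"rz":0,"claw":7},{"dx":-11,"dy":-8,"dz":5,"rx":0,"ry":0,"rz":0,"claw":7},{"dx":-13,"dy":-10,"dz":5,"rx":0,"ry":0,"rz":0,"claw":7},{"dx":-13,"dy":-10,"dz":5,"rx":0,"ry":0,"rz":0,"claw":7},{"dx":-13,"dy":-10,"dz":5,"rx":0,"ry":0,"rz":0,"claw":7},{"dx":-13,"dy":-10,"dz":5,"rx":0,"ry":0,"rz":0,"claw":7}]'; python3 st.py; python3 snap.py 10 wrist scene top; python3 -c "
from h import *
crop(load('scene10'),170,175,290,310,'sc10.png',5)"
```

```text
t: 27.3
ee_pos: [0.5078, -0.0291, 0.393]
eef_rot: [-2.538, 1.852, -0.001]
contact_force: [0.8, 1.0, -0.5]
gripper_width: 0.735
t 27.30 r 0.0855 phi -168.1 z 0.3930 Ftan 0.77 (cw) Frad -0.99 Fz -0.54 w 0.735 qv 0.017
```

View pics/sc10.png

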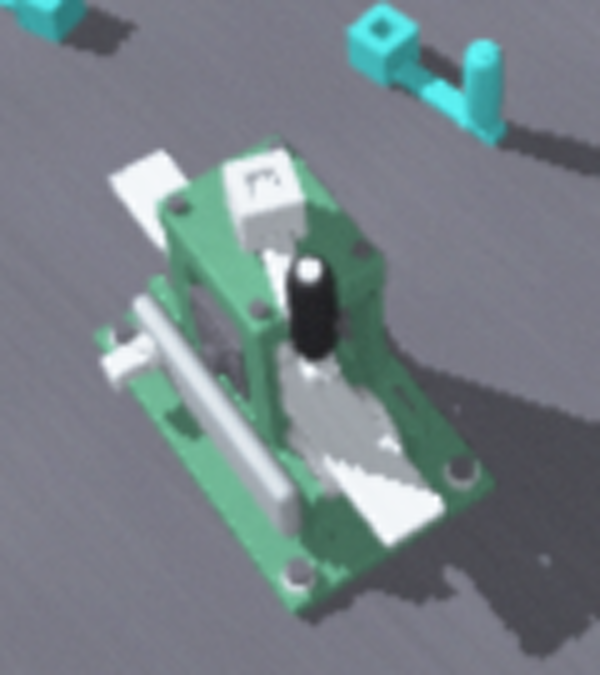

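View pics/wrist10.png

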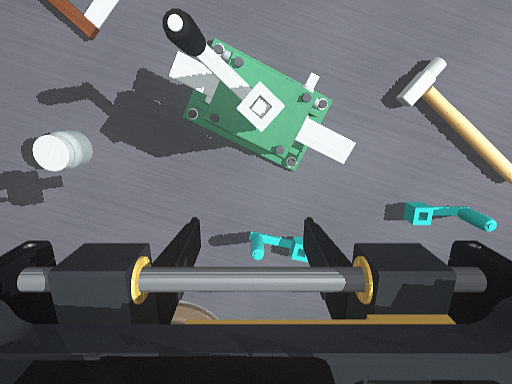

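View pics/top10.png

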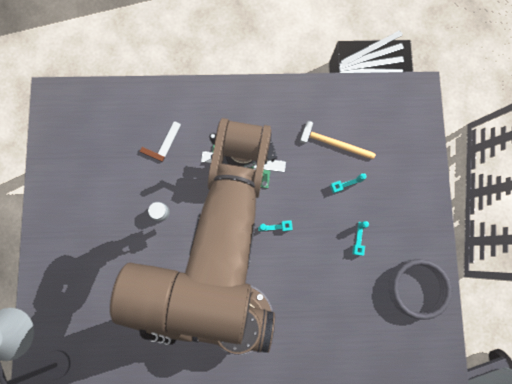

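```bash
python3 - <<'E'
from h import *
w=load('wrist10');s=load('scene10')
crop(w,225,70,300,140,"hw10.png",8)
print(two(w,(260.3,106),s,(222.6,209.5)))
E
```

```text
(array([ 0.58854104, -0.01126323,  0.25063729]), np.float64(0.002658751086004543))
```

View pics/hw10.png

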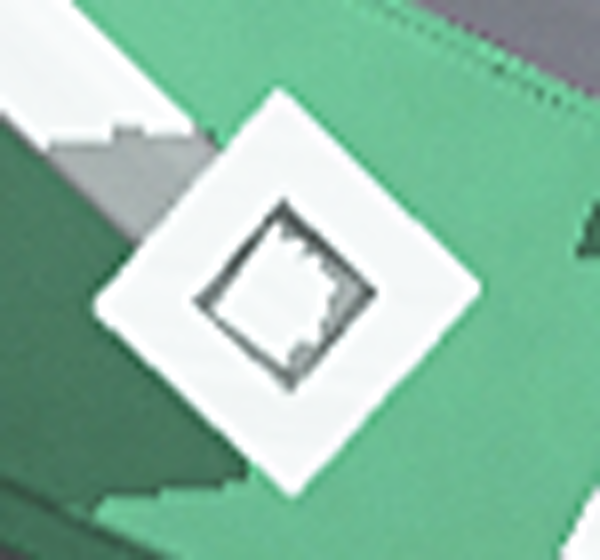

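```bash
python3 - <<'E'
from h import *
w=load('wrist10');P=cloud(w)
c=lambda x,y:(int(round(225+(x+.5)/8-.5)),int(round(70+(y+.5)/8-.5)))
for n,p in dict(far=(280,140),right=(430,290),near=(292,450),left=(145,300),screw=(260,290),screw2=(280,320),bridge=(540,330),bridge2=(350,520)).items():
    u,v=c(*p); print(n,np.nanmedian(P[v-1:v+2,u-1:u+2,2]).round(4))
w=load('wrist8');P=cloud(w)
for n,p in dict(hubtop=(253,68),near=(253,107),l=(235,87),r=(271,87),screw=(253,87),br=(215,60),br2=(285,140)).items(): 
    u,v=p; print("8",n,np.nanmedian(P[v-1:v+2,u-1:u+2,2]).round(4))
E
```

```text
far 0.2463
right 0.2469
near 0.247
left 0.247
screw 0.2426
screw2 0.2422
bridge 0.2026
bridge2 0.2025
8 hubtop 0.248
8 near 0.2463
8 l 0.2471
8 r 0.2472
8 screw 0.2423
8 br 0.2026
8 br2 0.2024
```

The depth readings put the hub top at 0.2468 (0.246 when seated) and the screw end at 0.2424, so the crank is fully down and level. Handing in.

```bash
python3 -c "
from bench import *
print(job_done())"
```

```text
the job is handed in; nothing more can be done
None
```

I fitted the grey crank on the pressure screw and wound it clockwise about 857° (2.4 turns) until the upper roller nipped the bar. I then let go, moved the hand clear and handed in at about 27.5 s; no verdict was reported.

**Nip:** The force along the knob's path read about 3.4 to 6.3 N while winding free. It rose to 7.5 N at about 852°. After a further 5° nudge it read 6.2 to 7.3 N standing still, against 2 to 3 N for a free screw. I take this as equal to about 7.5 to 9.5 N moving, which is firm and below the 11 N dent limit. The roller's force on the bar could not be read directly, and single force readings scattered by up to about 1 N. One earlier rise to 6.3 N was a false alarm.

**Crank seat:** By depth, the hub top is at 0.247 m (0.246 expected) and level within about 1 mm, with the screw end 4 mm below it. Triangulating from two views gave 0.251 m instead. The same method also read the bare screw about 3 mm too high earlier, so I went by the depth readings.

**Other things:** The bar is still in place, and by eye the tin, hammer and try square are where they were. The hand carried no load at the end.

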